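Lock the roller-gap adjuster of the tablet deblister

TASK

The roller gap of the tablet deblister has been set and its knurled lock ring is loose. Fit the holding key over the flats of the adjuster barrel with its handle on the stepped rest, so that the barrel cannot turn with the ring, then tighten the lock ring clockwise down on the housing until it is firmly hand-tight: about 0.7 N m, and never more than 1.2. Then lift the key off and lay it back on the table; the barrel must keep its setting (the little slack until the key bears on its stop does not matter), and the medicines lying about stay where they are.

Things in the scene. Friction and masses are not known exactly. Their poses are not given: they have to be found in the camera images.
- deblister: hand-cranked tablet deblister, fixed to the table: two rollers between white side cheeks under a flat aluminium bridge, feed table on its -x side, crank on its +y side. Overall about 200 (x) by 310 (y, with crank) mm. Origin: on the table under the adjuster's axis; z up. The bridge (75 mm in x, 222 mm in y) has its top 125 mm above the table. On the origin's axis a boss of 44 mm diameter rises to 150 mm; on it sit the lock ring and, through it, the upright barrel.
- ring_mid (a point): centre of the knurled steel lock ring, on the adjuster's axis, 158 mm above the table. The ring is 56 mm in diameter, 16 mm high, 25 mm clear of the bridge, and wider than the boss below and the barrel above it. With the key fitted, fingers on the ring's sides facing the machine's +x and -x can swing about 0.5 rad either way before they meet the key's handle: it may need a second bite.
- ring_lift (a joint): height of the lock ring above the housing's boss, m: 0 when it is down on it, at the start 0.3 to 0.5 mm (about a tenth to a sixth of a turn). Clockwise from above lowers it, 3 mm a turn. The ring drags on the barrel with about 0.22 N m while it turns, and stays where it is left; once it is down the torque rises by roughly 0.1 N m for each 0.01 rad that the fingers go on turning.
- barrel (a joint): turn of the adjuster barrel relative to the machine, rad, growing clockwise seen from above. At 0 the two flats of its head are parallel to the machine's y axis. It starts within 0.05 of 0. It resists with only about 0.08 N m, so unless it is held it goes round with the ring.
- barrel_seat (a point): point on the barrel's axis, turning with the barrel, 179 mm above the table, at the mid-thickness of a key that is properly seated. The barrel's head has two flats 24 mm apart (one faces this point's +x, the other -x; along y the head measures 33 mm), running from the collar at 175 mm up to the head's top at 188 mm. The collar (42 mm diameter) is what the jaws rest on.
- barrel_mark (a point): mark on the rim of the barrel's collar, 21 mm from its axis, turning with the barrel: 9 mm of travel is about 25 degrees, the most that the setting may shift (taking up the key's slack is about 5 mm).
- key_rest: stepped dark steel block screwed on the bridge, fixed, 80 mm from the adjuster's axis along the machine's +y; origin at its foot (125 mm above the table), axes as the machine's. It is 20 mm long in y. Its ledge, at the height of the collar (175 mm above the table), carries the key's handle; it reaches from 19 mm on the -x side to 15 mm on the +x side of its origin, where the upright stop begins.
- key_grip (a point): the loose holding key, where to take it: middle of its handle's grip, half-way up (7 mm above its underside), 52 mm from the jaw's centre. The key is a flat open-ended steel spanner of about 0.16 kg lying on the table, 133 mm long; its handle is 18 mm wide, 14 mm high with its black grip, and runs along the key's +x (this point's +x points from the jaw to the handle's end, 118 mm from the jaw's centre); z up.
- key_jaw (a point): centre of the key's open jaw at mid-thickness, 4 mm above its underside; axes as key_grip. The jaw is 8 mm thick and 42 mm wide outside, its faces 26 mm apart (along y), 18.5 mm deep behind the centre (+x side) and open towards -x. Seated, it lies on the barrel's collar with this point at barrel_seat and the handle along the machine's +y, on the rest's ledge.
- key_stop: upright step of the rest, fixed: 14 (x) by 20 (y) by 18 mm high, its top 193 mm above the table. Origin: the foot of its -x face, on the ledge, 80 mm out along the machine's y; axes as the machine's. The handle's edge comes to bear on the -x face and so keeps the key from going round clockwise. It carries about 8 N when the ring is turned with 0.7 N m.
- pill_bottle: bystander: closed amber pill jar with white cap, 52 mm in diameter, 85 mm high; origin under its centre.
- carton: bystander: medicine carton lying flat, 55 (x) by 125 (y) by 42 mm high; origin under its centre.
- blister: bystander: blister card lying flat, 60 (x) by 105 (y) by 8 mm; origin under its centre.

How it is judged:
By the outcome, as a careful person would: the job done as asked, in the order asked, and still so for the second after the job is handed in, with the robot touching nothing.
It also fails if it takes over 72 s, if anything falls off the work surface, if the arm or the gripper's body presses on something with over 40 N, if the wrist force passes 120 N, or if a joint passes its speed limit or range.

ROBOT

A 6-joint arm with a two-finger parallel gripper is mounted at the origin on the work surface. World frame = base frame: x ahead of the robot, y to its left, z up, the work surface at z = 0. Lengths are in m, angles in rad, forces in N, time in s.
With the tool pointing down it reaches from about 0.4 to 0.925 m from the base axis. Payload 3.4 kg.
Tool frame: the origin (TCP) lies midway between the tips of the shut fingers; the grasp point (between the pads) lies 19 mm behind it; z points along the fingers, x is the direction in which the jaws open and shut, and the axes are right-handed (so a half turn about z gives the same grasp; the last joint's range is limited). The gripper opens to 85 mm and grips with 20 to 120 N. Pads are 22 mm wide; open, the fingers measure 114 mm over their backs; the gripper's body (76 mm by 85 mm) begins 54 mm behind the grasp point. The pads swing forward as they close: fully open they stand 13 mm farther back than shut.
Start: joints at [-1.347, 0.307, 1.506, -0, 1.328, -0.073], TCP at [0.168, -0.55, 0.207] pointing down, gripper open.
Joint ranges: [-3.12, 3.12], [-1.05, 2.28], [0.14, 2.33], [-1.42, 4.57], [0.1, 2.73], [-2.68, 2.68]. Speed limits (rad/s): [2.57, 2.57, 3.14, 3.14, 3.14, 3.14].

INTERFACE

Orientations are given as [roll, pitch, yaw] about the fixed x, y, z axes, in that order (R = Rz(yaw) Ry(pitch) Rx(roll)).
In Python, from station import get_state, imaging, r gives the robot as it stands.
- The arm moves only by the shell command python3 -m pendant 'ROWS' [OPENING]. ROWS is JSON, a list of rows, each an object of numbers: "x", "y", "z": the shift along the tool's x, y, z in m; "wx", "wy", "wz": the turn, a rotation vector about the tool's x, y, z in degrees. A call has 1 to 20 rows; each row is the pose to reach, as a shift and turn from the pose measured when the call began, along the tool's axes at that moment; what a row does not reach only later rows make up. A row lasts 1/12 s, in which the tool goes at most 41.7 mm and 7.16 degrees, less where a joint would pass 70% of its speed; a pose out of reach is approached as far as the arm can. A call with a gripper value outside its range is refused whole. OPENING is the opening, from 0 (shut) to 1 (fully open), set as the call begins (- or left out, the last holds). The fingers move at their own pace and stop on an object; the grip force is fixed at half the most. Time passes only in rows, so rows that repeat a pose let the fingers close. It gives the time, the measured TCP pose, the force and the opening at its end, in the units of the state.
- get_state(): the state, without advancing time (a new reading comes with each control period).
- imaging.capture(name): name is "side" or "top" or "wrist"; returns the picture (480x640x3 uint8, red, green, blue); there is no depth.
- imaging.camera_info(name): a dict with "intrinsics" (3x3 intrinsics, pixels), "xyz" and "orientation" of the camera in the world. Camera axes: x right, y up, looking along -z (the intrinsics and any distortion apply to the point x, -y, -z); pixel columns grow to the right and rows downward; lengths in m; the calibration is good to about 2 mm. A picture is of the moment at which its call begins: read the wrist's pose just before it. camera_info takes no time and is no camera call; for the wrist camera it gives the pose at the moment of the call.
- r.close_job(): hands the job in, once; it reports no verdict.
The state is a dict: "clock": time; "joint_positions": joint angles; "dq": joint speeds; "joint_torque": joint torques, N m; "tool_pos": TCP position; "eef_rot": TCP orientation; "wrist_force": force on the tool from outside, world axes, zero at the start; "moment": the same for the moment, N m; "grip_width": opening from 0.0 (shut) to 1.0 (fully open).
Only numpy, scipy, OpenCV 4.12 (cv2) and the standard library are available. Lean on these libraries where they do the work, as an engineer would, in place of code of your own. Each camera call takes 0.05 s, during which the arm holds its last target.

## Working session

There is one attempt and no reset: what is moved stays moved. The work goes in short steps, Python scripts to look and compute and a shell command to move; the robot and the scene stay as the last step left them, time stands still between calls to the robot, and variables do not carry over. Pictures are saved under pics/ and viewed, and the job is handed in when it is done.

```bash
ls; mkdir -p pics; python3 - <<'E'
from station import get_state, imaging, r
import cv2
print(get_state())
for n in ("top","side","wrist"):
    ci=imaging.camera_info(n); print(n,ci)
    im=imaging.capture(n); cv2.imwrite(f"pics/{n}0.png",im[:,:,::-1])
E
```

```text
pics
{'clock': 0.0, 'joint_positions': array([-1.34752146e+00,  3.07610039e-01,  1.50769928e+00,  2.02732160e-05,
        1.32840199e+00, -7.35084755e-02]), 'dq': array([-0.00016469, -0.00061438,  0.00082253,  0.00293926,  0.0017741 ,
        0.00123859]), 'joint_torque': array([ 2.17906432e-03, -4.57537866e+01, -2.51914412e+01,  2.55139594e-04,
        1.33382884e-02,  2.09899025e-05]), 'tool_pos': array([ 0.1679663 , -0.54912287,  0.20645012]), 'eef_rot': array([-3.14141744e+00,  2.11149359e-03, -1.27401769e+00]), 'wrist_force': array([0.00475252, 0.55643811, 0.51239599]), 'moment': array([-0.00380636, -0.01370565,  0.01677302]), 'grip_width': 0.9994420378877125}
top {'intrinsics': array([[588.68289799,   0.        , 312.26756612],
       [  0.        , 588.68289799, 248.32891438],
       [  0.        ,   0.        ,   1.        ]]), 'xyz': array([ 0.56375655, -0.09375492,  1.23189199]), 'orientation': array([ 0.05768432, -0.01121914, -1.5832672 ])}
side {'intrinsics': array([[454.80992953,   0.        , 317.85933124],
       [  0.        , 454.80992953, 247.30506585],
       [  0.        ,   0.        ,   1.        ]]), 'xyz': array([ 0.28227691, -0.66318535,  0.71218161]), 'orientation': array([ 0.87128707,  0.01055115, -0.56469492])}
wrist {'intrinsics': array([[421.63306289,   0.        , 318.8820415 ],
       [  0.        , 421.63306289, 236.66642121],
       [  0.        ,   0.        ,   1.        ]]), 'xyz': array([ 0.23788902, -0.52783842,  0.37283515]), 'orientation': array([-0.2912228 ,  0.00251748, -1.27603274])}
```

View pics/top0.png

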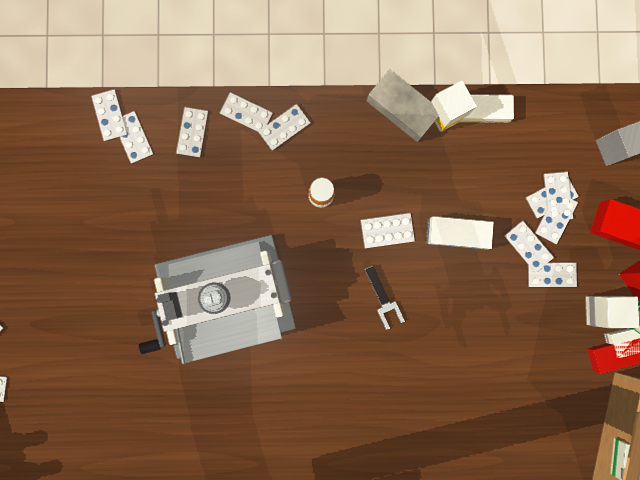

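View pics/side0.png

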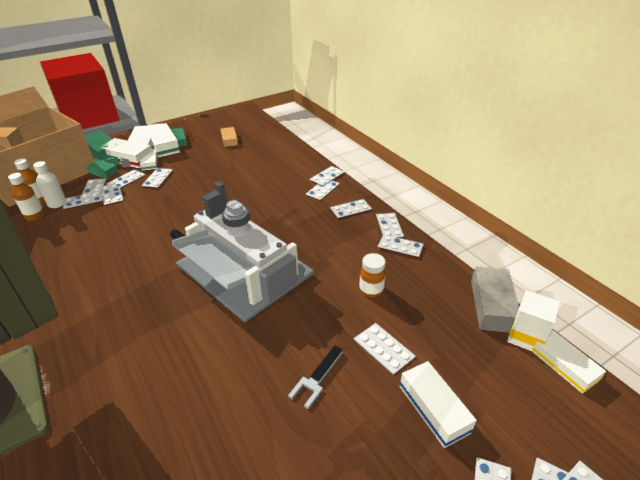

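View pics/wrist0.png

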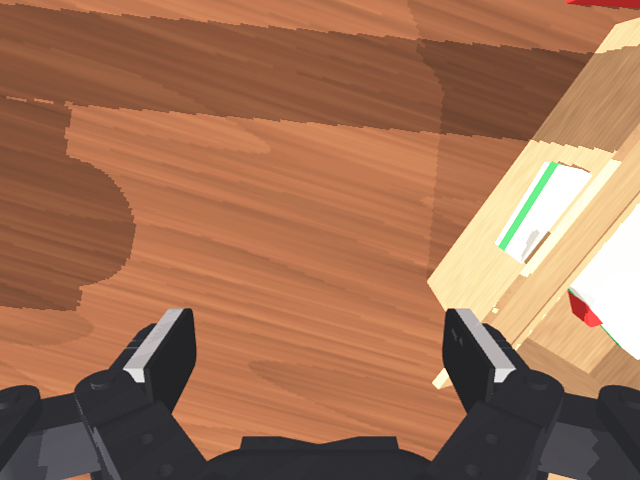

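The top view shows the deblister at about (212,297) with the rest on its left and the crank lower left. The key lies at about (385,297), handle pointing up-left and jaw open downwards. I'll enlarge both.

```bash
cat > h.py <<'E'
import numpy as np, cv2
from scipy.spatial.transform import Rotation as Ro
from station import get_state, imaging, r
def R(o): return Ro.from_euler('xyz',o).as_matrix()
def ray(ci,px):
    K=ci['intrinsics']; u=np.atleast_2d(px).astype(float)
    d=np.stack([(u[:,0]-K[0,2])/K[0,0],-(u[:,1]-K[1,2])/K[1,1],-np.ones(len(u))],1)
    return ci['xyz'], d@R(ci['orientation']).T
def onz(ci,px,z):
    o,d=ray(ci,px); return o+d*((z-o[2])/d[:,2])[:,None]
def proj(ci,P):
    K=ci['intrinsics']; p=(np.atleast_2d(P)-ci['xyz'])@R(ci['orientation'])
    return np.stack([K[0,0]*p[:,0]/-p[:,2]+K[0,2],K[1,1]*-p[:,1]/-p[:,2]+K[1,2]],1)
E
python3 - <<'E'
import cv2
t=cv2.imread("pics/top0.png")
cv2.imwrite("pics/topA.png",cv2.resize(t[225:375,130:300],None,fx=4,fy=4,interpolation=cv2.INTER_CUBIC)[:600])
cv2.imwrite("pics/topB.png",cv2.resize(t[255:340,350:420],None,fx=7,fy=7,interpolation=cv2.INTER_CUBIC))
s=cv2.imread("pics/side0.png")
cv2.imwrite("pics/sideA.png",cv2.resize(s[170:330,160:330],None,fx=3.7,fy=3.7,interpolation=cv2.INTER_CUBIC))
E
```

```text
(no output)
```

View pics/topA.png

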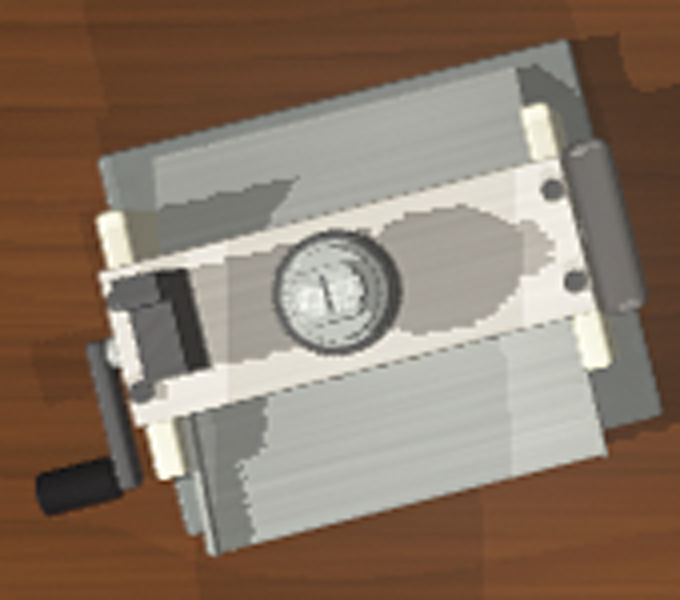

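View pics/topB.png

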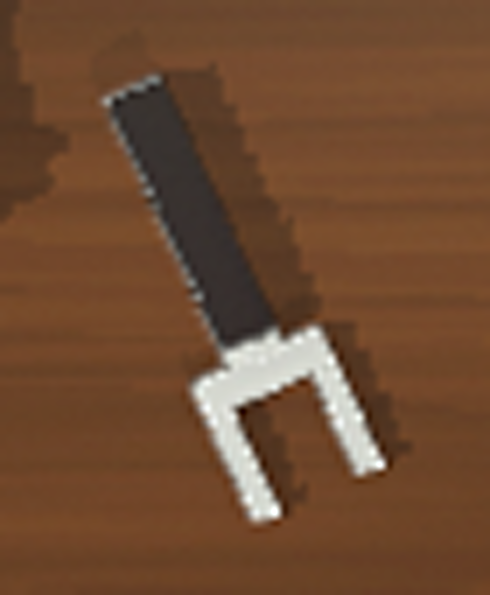

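View pics/sideA.png

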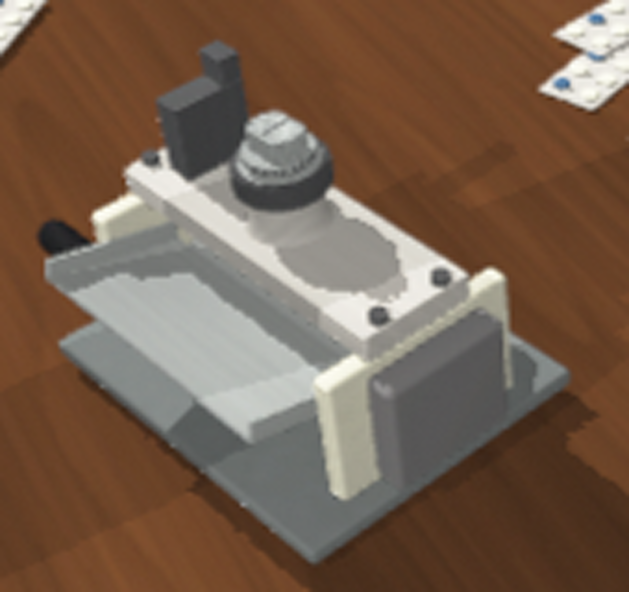

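```bash
python3 - <<'E'
from h import *
ci=imaging.camera_info('top')
k=onz(ci,[[368.9,267.6],[395.3,325.6]],0.01);print('key',k,np.linalg.norm(k[0]-k[1]),)
d=k[0]-k[1];print('yaw',np.arctan2(d[1],d[0]))
c=np.array([[100,270],[555,160],[592,312],[143,424]])/4+[130,225]
b=onz(ci,c,0.125);print(b,b.mean(0));
for i in range(4): e=b[(i+1)%4]-b[i];print(np.linalg.norm(e),np.arctan2(e[1],e[0]))
print('ring',onz(ci,[[130+337/4,225+292/4]],0.166))
c=np.array([[110,310],[185,372],[160,275],[187,270],[205,370]])/4+[130,225]
for n,p in (('bottle',(321,188)),('blister',(388,230)),('carton',(460,232))): print(n,onz(ci,[p],.03))
E
```

```text
key [[ 0.5926556  -0.22549852  0.01      ]
 [ 0.47215751 -0.27796128  0.01      ]] 0.13142348363966155
yaw 0.41063172794831154
[[ 0.5482756   0.18812184  0.125     ]
 [ 0.5971156  -0.02481403  0.125     ]
 [ 0.52575889 -0.04153371  0.125     ]
 [ 0.47647107  0.16794591  0.125     ]] [0.53690529 0.07243    0.125     ]
0.21846517330265675 -1.345331277027993
0.07328934843752163 -2.9114335511404086
0.21519990561702215 1.8018802096784405
0.07458525229195828 0.2739210323568873
ring [[0.53761743 0.07122646 0.166     ]]
bottle [[ 0.75711902 -0.12762364  0.03      ]]
blister [[ 0.6688253  -0.26396447  0.03      ]]
carton [[ 0.66300384 -0.41200459  0.03      ]]
```

The key's grip is at about (0.532,-0.252) with yaw 0.41, and the machine at about (0.537,0.072) with yaw 0.23. Next I move the wrist camera over the key for a finer fix.

```bash
python3 -m pendant '[{"x":-0.168,"y":-0.352,"z":0.086,"wz":-6.5},{"x":-0.168,"y":-0.352,"z":0.086,"wz":-6.5},{"x":-0.168,"y":-0.352,"z":0.086,"wz":-6.5},{"x":-0.168,"y":-0.352,"z":0.086,"wz":-6.5},{"x":-0.168,"y":-0.352,"z":0.086,"wz":-6.5},{"x":-0.168,"y":-0.352,"z":0.086,"wz":-6.5},{"x":-0.168,"y":-0.352,"z":0.086,"wz":-6.5},{"x":-0.168,"y":-0.352,"z":0.086,"wz":-6.5},{"x":-0.168,"y":-0.352,"z":0.086,"wz":-6.5},{"x":-0.168,"y":-0.352,"z":0.086,"wz":-6.5},{"x":-0.168,"y":-0.352,"z":0.086,"wz":-6.5},{"x":-0.168,"y":-0.352,"z":0.086,"wz":-6.5},{"x":-0.168,"y":-0.352,"z":0.086,"wz":-6.5}]'
python3 - <<'E'
from h import *
s=get_state();print(s['clock'],s['tool_pos'],s['eef_rot'],s['dq'])
ci=imaging.camera_info('wrist');print(ci['xyz'],ci['orientation'])
im=imaging.capture('wrist');cv2.imwrite('pics/w1.png',im[:,:,::-1])
E
```

```text
0.15 [ 0.1679896  -0.54930786  0.20669908] [-3.14148704e+00  1.59677181e-03 -1.27402857e+00] [-0.00040453 -0.00283259 -0.0050831  -0.00161035  0.00066481 -0.00072887]
[ 0.23790229 -0.52789686  0.37294774] [-0.29124194  0.00225768 -1.27603261]validation failed for argument at $[0]...
```

View pics/w1.png

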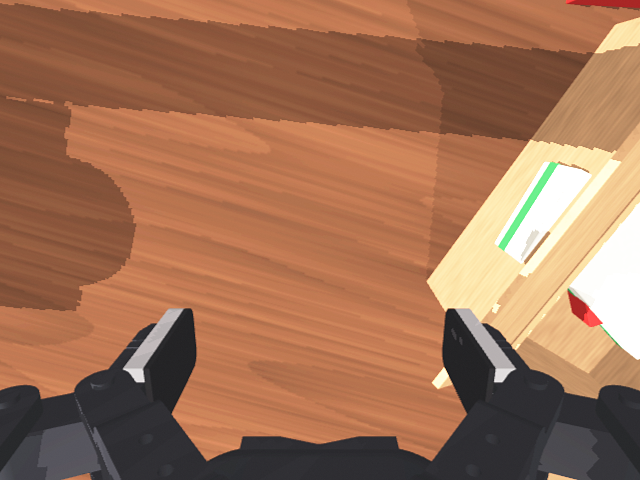

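The picture hasn't changed because the call was refused. I'll include all six keys in each row.

```bash
python3 -m pendant '[{"x":-0.168,"y":-0.352,"z":0.086,"wx":0,"wy":0,"wz":-6.5}]'; python3 -m pendant --help | head -30
```

```text
clock: 0.28
tool_pos: [0.195, -0.5285, 0.1997]
eef_rot: [3.137, -0.005, -1.165]
wrist_force: [1.8, -1.5, 0.0]
grip_width: 0.999invalid input: not JSON, or not a number
```

```bash
cat >> h.py <<'E'
def goto(xyz,yaw):
    s=get_state(); M=R(s['eef_rot']); T=R([np.pi,0,yaw])
    d=M.T@(np.array(xyz)-s['tool_pos']); w=np.degrees(Ro.from_matrix(M.T@T).as_rotvec())
    n=max(np.linalg.norm(d)/.0417,np.linalg.norm(w)/7.16)
    print('t',s['clock'],'pos',s['tool_pos'].round(4),'rot',s['eef_rot'].round(4),'\n d',d.round(4),'w',w.round(2),'rows',n.round(1))
def st():
    s=get_state();print('t',s['clock'],'pos',s['tool_pos'].round(4),'rot',s['eef_rot'].round(4),'F',s['wrist_force'].round(1),'M',s['moment'].round(3),'g',round(float(s['grip_width']),3))
E
python3 -c "
from h import *
goto([.455,-.285,.12],-1.16)"
```

```text
t 0.2833 pos [ 0.195  -0.5285  0.1997] rot [ 3.1371 -0.0055 -1.1648] 
 d [-0.1215 -0.3354  0.0775] w [ 0.26 -0.31 -0.28] rows 8.8
```

```bash
python3 -m pendant '[{"x":-0.1215,"y":-0.3355,"z":0.0775,"wx":0.26,"wy":-0.3,"wz":-0.3},{"x":-0.1215,"y":-0.3355,"z":0.0775,"wx":0.26,"wy":-0.3,"wz":-0.3},{"x":-0.1215,"y":-0.3355,"z":0.0775,"wx":0.26,"wy":-0.3,"wz":-0.3},{"x":-0.1215,"y":-0.3355,"z":0.0775,"wx":0.26,"wy":-0.3,"wz":-0.3},{"x":-0.1215,"y":-0.3355,"z":0.0775,"wx":0.26,"wy":-0.3,"wz":-0.3},{"x":-0.1215,"y":-0.3355,"z":0.0775,"wx":0.26,"wy":-0.3,"wz":-0.3},{"x":-0.1215,"y":-0.3355,"z":0.0775,"wx":0.26,"wy":-0.3,"wz":-0.3},{"x":-0.1215,"y":-0.3355,"z":0.0775,"wx":0.26,"wy":-0.3,"wz":-0.3},{"x":-0.1215,"y":-0.3355,"z":0.0775,"wx":0.26,"wy":-0.3,"wz":-0.3},{"x":-0.1215,"y":-0.3355,"z":0.0775,"wx":0.26,"wy":-0.3,"wz":-0.3},{"x":-0.1215,"y":-0.3355,"z":0.0775,"wx":0.26,"wy":-0.3,"wz":-0.3},{"x":-0.1215,"y":-0.3355,"z":0.0775,"wx":0.26,"wy":-0.3,"wz":-0.3}]'
python3 - <<'E'
from h import *
st()
ci=imaging.camera_info('wrist');print(ci['xyz'].tolist(),ci['orientation'].tolist())
im=imaging.capture('wrist');cv2.imwrite('pics/w2.png',im[:,:,::-1])
E
```

```text
clock: 1.28
tool_pos: [0.4547, -0.2851, 0.1199]
eef_rot: [3.141, -0.0, -1.159]
wrist_force: [0.4, -0.7, 0.4]
grip_width: 0.994
t 1.2833 pos [ 0.4547 -0.2851  0.1199] rot [ 3.1408e+00 -1.0000e-04 -1.1588e+00] F [ 0.4 -0.7  0.4] M [-0.063  0.002  0.025] g 0.994
[0.5217614528557238, -0.2554921008781131, 0.28612777590121863] [-0.2920147383317662, 0.0006175473052933977, -1.1608431448088714]
```

View pics/w2.png

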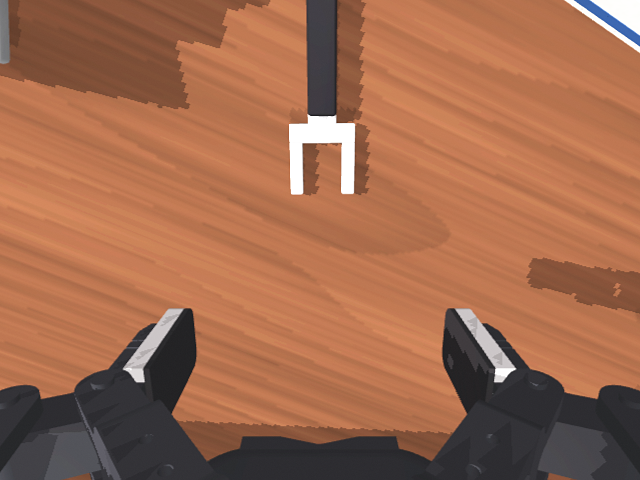

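The wrist view shows the white jaw spanning (290..355, 120..193) and the black handle running up to row 0. I'll measure the jaw with a mask and the tine tips by ray casting.

```bash
python3 - <<'E'
from h import *
ci=imaging.camera_info('wrist')
im=cv2.imread('pics/w2.png')
m=(im.min(2)>215).astype(np.uint8); m[:100]=0;m[230:]=0;m[:,:280]=0;m[:,365:]=0
n,l,s,c=cv2.connectedComponentsWithStats(m);print(s)
for row in (130,150,165,180,188):
    x=np.where(m[row])[0]; e=onz(ci,[[x.min()-.5+.5,row+.5],[x.max()+1,row+.5]],.008)
    gap=np.diff(x); print(row,x.min(),x.max(),x[:-1][gap>1],x[1:][gap>1],'mid',e.mean(0).round(4),'w',np.linalg.norm(e[0]-e[1]).round(4))
g=cv2.cvtColor(im,cv2.COLOR_BGR2GRAY)
for row in (10,60,100):
    x=np.where(im[row,290:350].max(1)<75)[0]+290
    e=onz(ci,[[x.min(),row+.5],[x.max()+1,row+.5]],.014); print('h',row,x.min(),x.max(),e.mean(0).round(4),np.linalg.norm(e[0]-e[1]).round(4))
ys,xs=np.where(m); ymax=[np.where(m[:,k])[0].max()+1 for k in (295,348)]
tips=onz(ci,[[296.5,ymax[0]],[347.5,ymax[1]]],.008);print('tips',ymax,tips)
# inside bottom of jaw gap
col=322; yy=np.where(m[:,col])[0];print('web',yy.min(),yy.max()); print(onz(ci,[[col,yy.max()+1]],.008))
print('tcp proj',proj(ci,[get_state()['tool_pos']]))
E
```

```text
[[     0      0    640    480 304469]
 [   289    115     66     79   2731]]
130 289 354 [] [] mid [ 0.5107 -0.2628  0.008 ] w 0.0423
150 290 353 [301] [342] mid [ 0.4992 -0.2678  0.008 ] w 0.0416
165 290 353 [301] [342] mid [ 0.4903 -0.2717  0.008 ] w 0.042
180 291 353 [302] [341] mid [ 0.4814 -0.2759  0.008 ] w 0.0418
188 291 353 [302] [341] mid [ 0.4765 -0.2781  0.008 ] w 0.042
h 10 307 336 [ 0.573  -0.2356  0.014 ] 0.0174
h 60 308 336 [ 0.5484 -0.2467  0.014 ] 0.0174
h 100 308 335 [ 0.5274 -0.2555  0.014 ] 0.0172
tips [np.int64(194), np.int64(194)] [[ 0.46616079 -0.26360626  0.008     ]
 [ 0.47972239 -0.2949129   0.008     ]]
web 117 142
[[ 0.50355775 -0.26592197  0.008     ]]
tcp proj [[320.15509882 288.86975565]]
```

```bash
python3 -c "
from h import *
goto([.5343,-.2523,.06],-1.156)
goto([.5343,-.2523,.005],-1.156)"
```

```text
t 1.3333 pos [ 0.4545 -0.2856  0.1201] rot [ 3.1411e+00 -5.0000e-04 -1.1600e+00] 
 d [ 0.0013 -0.0865  0.0601] w [ 0.03 -0.03 -0.23] rows 2.5
t 1.3333 pos [ 0.4545 -0.2856  0.1201] rot [ 3.1411e+00 -5.0000e-04 -1.1600e+00] 
 d [ 0.0013 -0.0865  0.1151] w [ 0.03 -0.03 -0.23] rows 3.5
```

```bash
python3 -m pendant '[{"x":0.0013,"y":-0.0865,"z":0.06,"wx":0,"wy":0,"wz":-0.2},{"x":0.0013,"y":-0.0865,"z":0.06,"wx":0,"wy":0,"wz":-0.2},{"x":0.0013,"y":-0.0865,"z":0.06,"wx":0,"wy":0,"wz":-0.2},{"x":0.0013,"y":-0.0865,"z":0.09,"wx":0,"wy":0,"wz":-0.2},{"x":0.0013,"y":-0.0865,"z":0.105,"wx":0,"wy":0,"wz":-0.2},{"x":0.0013,"y":-0.0865,"z":0.115,"wx":0,"wy":0,"wz":-0.2},{"x":0.0013,"y":-0.0865,"z":0.115,"wx":0,"wy":0,"wz":-0.2},{"x":0.0013,"y":-0.0865,"z":0.115,"wx":0,"wy":0,"wz":-0.2}]'
python3 -c "
from h import *
st()
im=imaging.capture('wrist');cv2.imwrite('pics/w3.png',im[:,:,::-1])
goto([.5343,-.2523,.005],-1.156)"
```

```text
clock: 2.0
tool_pos: [0.5337, -0.2534, 0.0052]
eef_rot: [3.141, -0.0, -1.158]
wrist_force: [-0.0, 0.3, 0.5]
grip_width: 1.0
t 2.0 pos [ 0.5337 -0.2534  0.0052] rot [ 3.1408e+00 -3.0000e-04 -1.1583e+00] F [-0.   0.3  0.5] M [0.008 0.054 0.036] g 1.0
t 2.05 pos [ 0.5344 -0.2536  0.006 ] rot [-3.1412e+00 -1.7000e-03 -1.1581e+00] 
 d [-0.0012 -0.0004  0.001 ] w [-0.02 -0.1  -0.12] rows 0.0
```

View pics/w3.png

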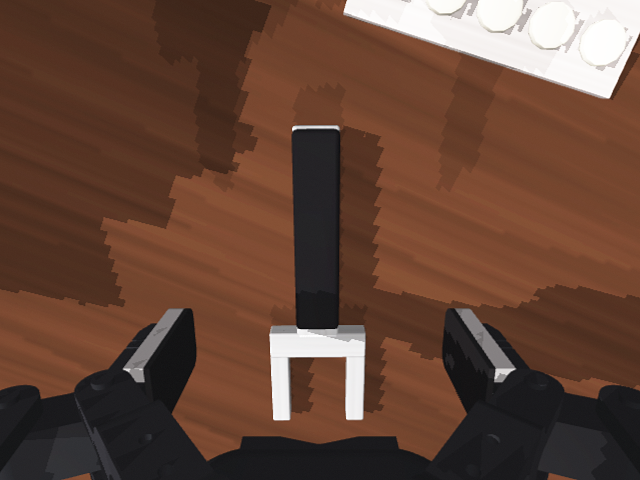

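The handle spans rows 128–328 at columns 293–340, and the jaw rows 325–420. I'll check the grip point from this close view.

```bash
python3 - <<'E'
from h import *
ci=imaging.camera_info('wrist'); st()
a=onz(ci,[[316,126.5]],.008)[0]; b=onz(ci,[[281,420],[355,420],[318,356.5]],.008); t=b[:2].mean(0)
print(a,t,np.linalg.norm(a-t)); d=(a-t)/np.linalg.norm(a-t)
print('jaw',t+d*.015,b[2]-d*.0185,'yaw',np.arctan2(d[1],d[0])); print('grip',t+d*.067, a-d*.066)
E
```

```text
t 2.05 pos [ 0.5344 -0.2536  0.006 ] rot [-3.1412e+00 -1.7000e-03 -1.1581e+00] F [-0.2 -0.3  0.8] M [ 0.011 -0.002 -0.002] g 1.002
[ 0.59543933 -0.22524146  0.008     ] [ 0.4738943  -0.27890212  0.008     ] 0.13286331286951278
jaw [ 0.48761649 -0.27284394  0.008     ] [ 0.48803826 -0.27286666  0.008     ] yaw 0.41575278884964284
grip [ 0.53518674 -0.25184225  0.008     ] [ 0.5350617  -0.25189745  0.008     ]
```

```bash
python3 -m pendant '[{"x":-0.0013,"y":-0.0012,"z":0.001,"wx":0,"wy":-0.1,"wz":-0.1},{"x":-0.0013,"y":-0.0012,"z":0.001,"wx":0,"wy":-0.1,"wz":-0.1},{"x":-0.0013,"y":-0.0012,"z":0.001,"wx":0,"wy":-0.1,"wz":-0.1},{"x":-0.0013,"y":-0.0012,"z":0.001,"wx":0,"wy":-0.1,"wz":-0.1},{"x":-0.0013,"y":-0.0012,"z":0.001,"wx":0,"wy":-0.1,"wz":-0.1},{"x":-0.0013,"y":-0.0012,"z":0.001,"wx":0,"wy":-0.1,"wz":-0.1},{"x":-0.0013,"y":-0.0012,"z":0.001,"wx":0,"wy":-0.1,"wz":-0.1},{"x":-0.0013,"y":-0.0012,"z":0.001,"wx":0,"wy":-0.1,"wz":-0.1},{"x":-0.0013,"y":-0.0012,"z":0.001,"wx":0,"wy":-0.1,"wz":-0.1},{"x":-0.0013,"y":-0.0012,"z":0.001,"wx":0,"wy":-0.1,"wz":-0.1},{"x":-0.0013,"y":-0.0012,"z":0.001,"wx":0,"wy":-0.1,"wz":-0.1},{"x":-0.0013,"y":-0.0012,"z":0.001,"wx":0,"wy":-0.1,"wz":-0.1}]' 0
python3 - <<'E'
from h import *
st()
goto([.49,-.23,.26],-1.156)
E
```

```text
clock: 3.05
tool_pos: [0.535, -0.2519, 0.0049]
eef_rot: [-3.141, 0.0, -1.156]
wrist_force: [-0.0, -0.4, 0.2]
grip_width: 0.0
t 3.05 pos [ 0.535  -0.2519  0.0049] rot [-3.1413e+00  1.0000e-04 -1.1563e+00] F [-0.  -0.4  0.2] M [-0.01  -0.01  -0.002] g 0.0
t 3.05 pos [ 0.535  -0.2519  0.0049] rot [-3.1413e+00  1.0000e-04 -1.1563e+00] 
 d [-0.0382  0.0323 -0.2551] w [-0.02  0.01 -0.02] rows 6.2
```

```bash
python3 - <<'E'
from h import *
im=imaging.capture('wrist');cv2.imwrite('pics/w4.png',im[:,:,::-1]);st()
E
```

```text
t 3.1 pos [ 0.535  -0.2519  0.005 ] rot [-3.1413e+00  1.0000e-04 -1.1564e+00] F [-0.1  0.6 -0.1] M [ 0.003  0.007 -0.032] g -0.002
```

View pics/w4.png

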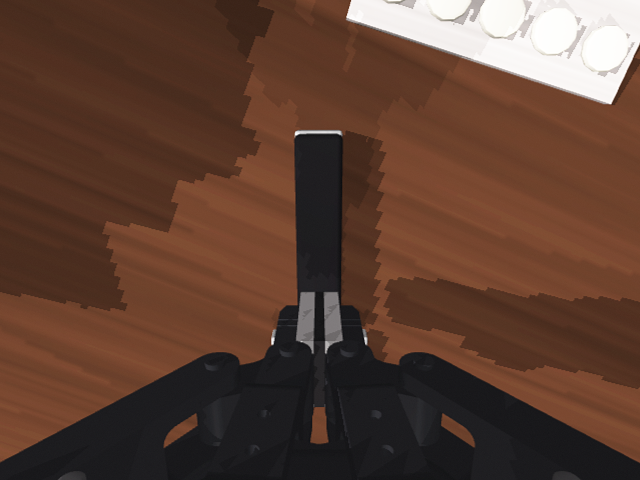

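The wrist view shows the fingers shut at (300..340, 292..) over the handle, so they didn't grip it. A side view should show why.

```bash
python3 - <<'E'
from h import *
im=imaging.capture('side');cv2.imwrite('pics/s1.png',cv2.resize(im[320:430,260:370,::-1],None,fx=5,fy=5,interpolation=cv2.INTER_CUBIC))
E
```

```text
(no output)
```

View pics/s1.png

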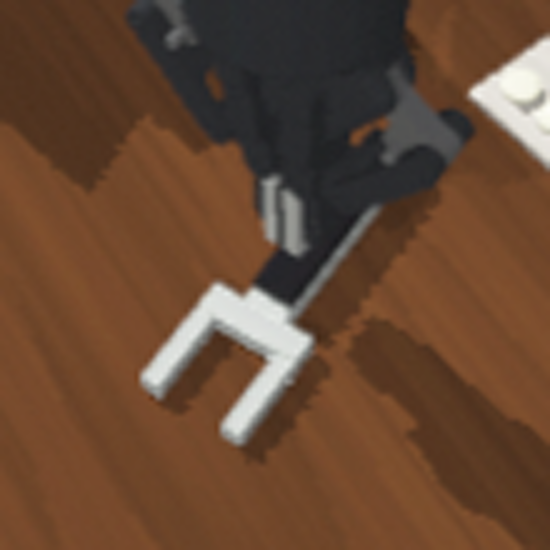

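```bash
python3 - <<'E'
from h import *
ci=imaging.camera_info('wrist'); s=get_state(); M=R(s['eef_rot'])
for dz in (0,-.005,-.01,-.015,-.02):
  print(dz,[proj(ci,s['tool_pos']+M@[x,y,dz])[0].round(0).tolist() for x,y in ((-.008,-.011),(.008,-.011),(-.008,0))])
E
```

```text
0 [[301.0, 265.0], [339.0, 265.0], [301.0, 289.0]]
-0.005 [[301.0, 269.0], [340.0, 269.0], [301.0, 294.0]]
-0.01 [[300.0, 274.0], [340.0, 274.0], [300.0, 299.0]]
-0.015 [[299.0, 278.0], [341.0, 278.0], [300.0, 304.0]]
-0.02 [[299.0, 284.0], [342.0, 283.0], [299.0, 310.0]]
```

```bash
python3 -m pendant '[{"x":0,"y":0,"z":-0.03,"wx":0,"wy":0,"wz":0},{"x":0,"y":0,"z":-0.03,"wx":0,"wy":0,"wz":0},{"x":0,"y":0,"z":-0.03,"wx":0,"wy":0,"wz":0}]' 0
python3 - <<'E'
from h import *
st()
im=imaging.capture('wrist');cv2.imwrite('pics/w5.png',im[:,:,::-1])
im=imaging.capture('side');cv2.imwrite('pics/s2.png',cv2.resize(im[310:420,260:370,::-1],None,fx=5,fy=5,interpolation=cv2.INTER_CUBIC))
E
```

```text
clock: 3.4
tool_pos: [0.5365, -0.2528, 0.0365]
eef_rot: [-3.139, -0.003, -1.156]
wrist_force: [0.9, -0.0, -0.5]
grip_width: -0.001
t 3.4 pos [ 0.5365 -0.2528  0.0365] rot [-3.1389e+00 -3.0000e-03 -1.1564e+00] F [ 0.9 -0.  -0.5] M [-0.015 -0.051  0.011] g -0.001
```

View pics/w5.png

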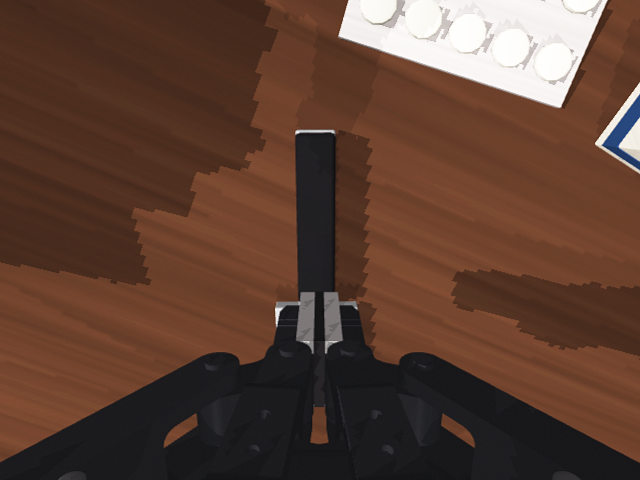

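View pics/s2.png

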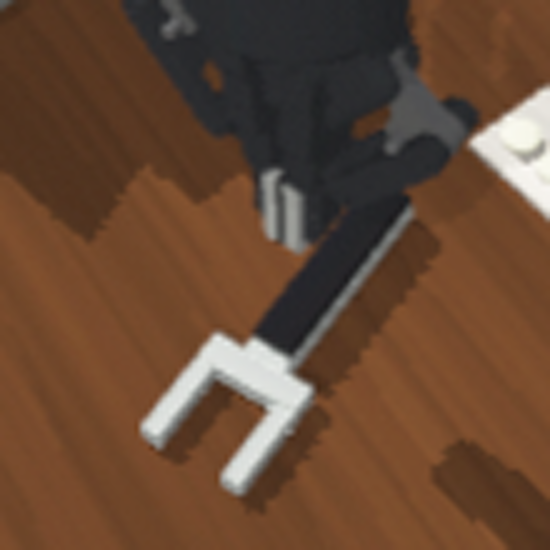

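```bash
python3 - <<'E'
from h import *
s=get_state(); M=R(s['eef_rot']); p=s['tool_pos']
for n,px,ys in (('wrist',[320,292],(-.011,-.007,0)),('side',[260+285/5,310+248/5],(.011,.007,0))):
    ci=imaging.camera_info(n); o,d=ray(ci,[px]); o=M.T@(o-p); d=M.T@d[0]
    for y in ys: print(n,y,(o+d*(y-o[1])/d[1]).round(4))
E
```

```text
wrist -0.011 [-0.0001 -0.011  -0.0277]
wrist -0.007 [-0.0001 -0.007  -0.0188]
wrist 0 [-0.0001  0.     -0.0032]
side 0.011 [ 0.0056  0.011  -0.0312]
side 0.007 [ 0.0028  0.007  -0.0245]
side 0 [-0.0021  0.     -0.0128]
```

The shut fingertips sit higher than the nominal TCP, because they closed above the 14 mm handle at TCP z 0.005. I'll open part way, so there's little swing left, and feel downwards in small steps.

```bash
python3 -m pendant '[{"x":0,"y":0,"z":0,"wx":0,"wy":0,"wz":0},{"x":0,"y":0,"z":0,"wx":0,"wy":0,"wz":0},{"x":0,"y":0,"z":0,"wx":0,"wy":0,"wz":0},{"x":0,"y":0,"z":0,"wx":0,"wy":0,"wz":0}]' 0.45
python3 - <<'E'
from h import *
st(); goto([.535,-.252,.005],-1.156)
im=imaging.capture('wrist');cv2.imwrite('pics/w6.png',im[:,:,::-1])
E
```

```text
clock: 3.83
tool_pos: [0.5344, -0.2517, 0.0343]
eef_rot: [3.141, 0.001, -1.156]
wrist_force: [-0.7, 0.1, -0.5]
grip_width: 0.452
t 3.8333 pos [ 0.5344 -0.2517  0.0343] rot [ 3.1412e+00  1.0000e-03 -1.1564e+00] F [-0.7  0.1 -0.5] M [-0.002  0.046  0.005] g 0.452
t 3.8333 pos [ 0.5344 -0.2517  0.0343] rot [ 3.1412e+00  1.0000e-03 -1.1564e+00] 
 d [ 0.0006 -0.0004  0.0293] w [ 0.02  0.06 -0.02] rows 0.7
```

View pics/w6.png

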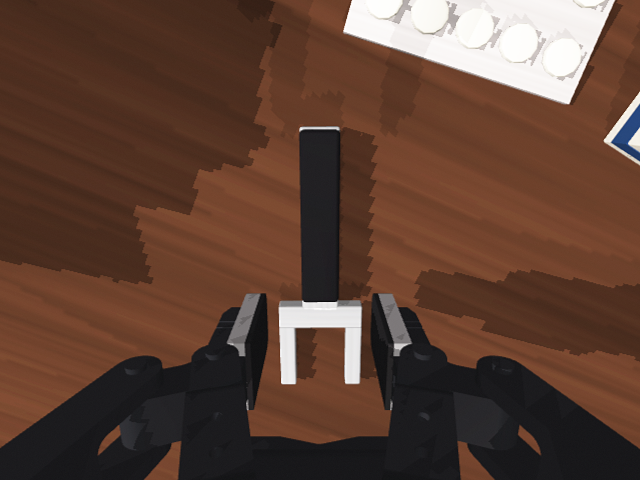

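The gap at the fingertips measures about 105 px at columns 267–372, row 293. That puts the tips about 25 mm behind the reported TCP. I'll go down in small steps, watching the force.

```bash
python3 -m pendant '[{"x":0.0006,"y":-0.0004,"z":0.015,"wx":0,"wy":0,"wz":0},{"x":0.0006,"y":-0.0004,"z":0.029,"wx":0,"wy":0,"wz":0},{"x":0.0006,"y":-0.0004,"z":0.034,"wx":0,"wy":0,"wz":0},{"x":0.0006,"y":-0.0004,"z":0.034,"wx":0,"wy":0,"wz":0}]' 0.45
python3 - <<'E'
from h import *
st()
im=imaging.capture('wrist');cv2.imwrite('pics/w7.png',im[:,:,::-1])
im=imaging.capture('side');cv2.imwrite('pics/s3.png',cv2.resize(im[310:420,260:370,::-1],None,fx=5,fy=5,interpolation=cv2.INTER_CUBIC))
E
```

```text
clock: 4.22
tool_pos: [0.5338, -0.2514, -0.0011]
eef_rot: [3.139, 0.004, -1.156]
wrist_force: [-0.4, 0.5, -0.2]
grip_width: 0.452
t 4.2167 pos [ 0.5338 -0.2514 -0.0011] rot [ 3.1393  0.0036 -1.1564] F [-0.4  0.5 -0.2] M [-0.004  0.01  -0.011] g 0.452
```

View pics/w7.png

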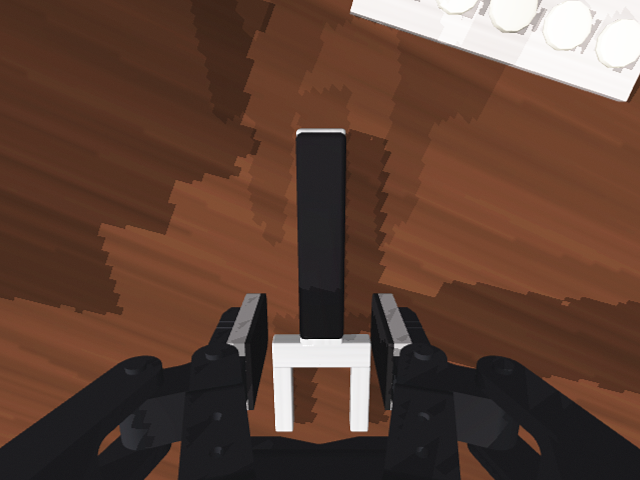

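View pics/s3.png

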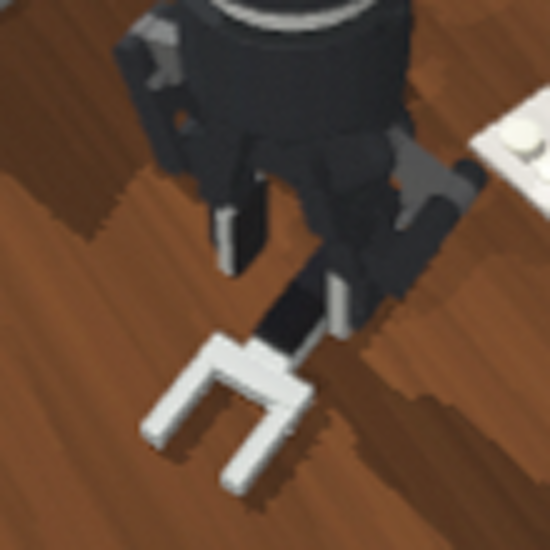

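Both views show the tips still well above the table, so I keep going down.

```bash
python3 -m pendant '[{"x":0,"y":0,"z":0.008,"wx":0.1,"wy":-0.2,"wz":0},{"x":0,"y":0,"z":0.014,"wx":0.1,"wy":-0.2,"wz":0},{"x":0,"y":0,"z":0.014,"wx":0.1,"wy":-0.2,"wz":0},{"x":0,"y":0,"z":0.014,"wx":0.1,"wy":-0.2,"wz":0}]' 0.45
python3 - <<'E'
from h import *
st(); goto([.535,-.252,-.021],-1.156)
im=imaging.capture('side');cv2.imwrite('pics/s4.png',cv2.resize(im[310:420,260:370,::-1],None,fx=5,fy=5,interpolation=cv2.INTER_CUBIC))
E
```

```text
clock: 4.65
tool_pos: [0.5347, -0.2518, -0.014]
eef_rot: [-3.141, 0.005, -1.156]
wrist_force: [0.6, 0.0, -0.6]
grip_width: 0.448
t 4.65 pos [ 0.5347 -0.2518 -0.014 ] rot [-3.1409  0.0054 -1.1564] F [ 0.6  0.  -0.6] M [ 0.02  -0.005 -0.012] g 0.448
t 4.65 pos [ 0.5347 -0.2518 -0.014 ] rot [-3.1409  0.0054 -1.1564] 
 d [ 0.0003 -0.0002  0.007 ] w [-0.04  0.31 -0.03] rows 0.2
```

View pics/s4.png

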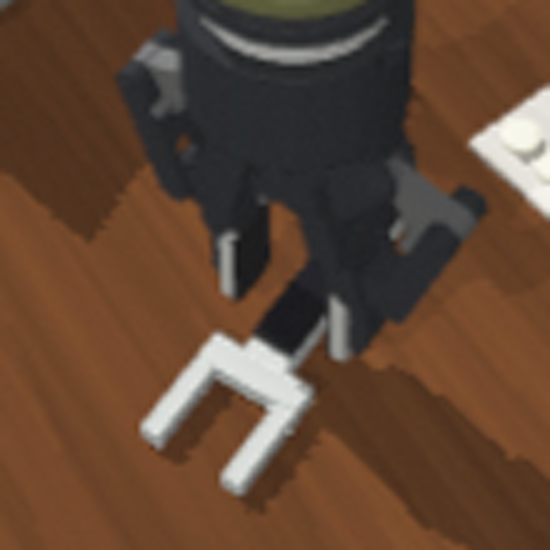

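```bash
python3 -m pendant '[{"x":0.0003,"y":0,"z":0.004,"wx":0,"wy":0.3,"wz":0},{"x":0.0003,"y":0,"z":0.006,"wx":0,"wy":0.3,"wz":0},{"x":0.0003,"y":0,"z":0.006,"wx":0,"wy":0.3,"wz":0},{"x":0.0003,"y":0,"z":0.006,"wx":0,"wy":0.3,"wz":0}]' 0.45
python3 - <<'E'
from h import *
st(); 
im=imaging.capture('side');cv2.imwrite('pics/s5.png',cv2.resize(im[310:420,260:370,::-1],None,fx=5,fy=5,interpolation=cv2.INTER_CUBIC))
E
```

```text
clock: 5.03
tool_pos: [0.5349, -0.2521, -0.0199]
eef_rot: [-3.141, 0.0, -1.156]
wrist_force: [-0.4, 0.7, 0.3]
grip_width: 0.45
t 5.0333 pos [ 0.5349 -0.2521 -0.0199] rot [-3.1408  0.     -1.1563] F [-0.4  0.7  0.3] M [0.    0.019 0.022] g 0.45
```

View pics/s5.png

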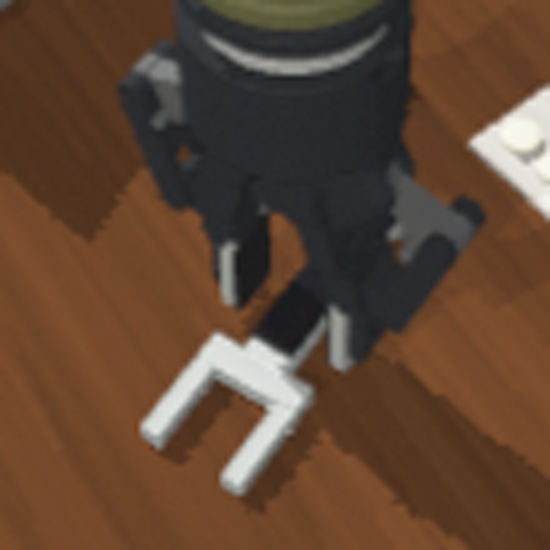

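The tips are now about 5 mm above the table, on either side of the handle. I'll close.

```bash
python3 -m pendant '[{"x":0,"y":0,"z":0,"wx":0,"wy":0,"wz":0},{"x":0,"y":0,"z":0,"wx":0,"wy":0,"wz":0},{"x":0,"y":0,"z":0,"wx":0,"wy":0,"wz":0},{"x":0,"y":0,"z":0,"wx":0,"wy":0,"wz":0},{"x":0,"y":0,"z":0,"wx":0,"wy":0,"wz":0},{"x":0,"y":0,"z":0,"wx":0,"wy":0,"wz":0}]' 0
python3 - <<'E'
from h import *
st(); 
E
```

```text
clock: 5.58
tool_pos: [0.5353, -0.2523, -0.0194]
eef_rot: [-3.14, -0.001, -1.156]
wrist_force: [-1.5, -0.5, 4.2]
grip_width: 0.189
t 5.5833 pos [ 0.5353 -0.2523 -0.0194] rot [-3.1402e+00 -8.0000e-04 -1.1563e+00] F [-1.5 -0.5  4.2] M [ 0.007  0.106 -0.047] g 0.189
```

The key is gripped at an opening of 0.189 (16 mm), and the tips just touch the table. So the real tips are about 19–20 mm behind the reported TCP. I'll lift and check the grip.

```bash
python3 -m pendant '[{"x":0,"y":0,"z":-0.01,"wx":0,"wy":0,"wz":0},{"x":0,"y":0,"z":-0.04,"wx":0,"wy":0,"wz":0},{"x":0,"y":0,"z":-0.08,"wx":0,"wy":0,"wz":0},{"x":0,"y":0,"z":-0.12,"wx":0,"wy":0,"wz":0},{"x":0,"y":0,"z":-0.16,"wx":0,"wy":0,"wz":0},{"x":0,"y":0,"z":-0.2,"wx":0,"wy":0,"wz":0},{"x":0,"y":0,"z":-0.24,"wx":0,"wy":0,"wz":0},{"x":0,"y":0,"z":-0.245,"wx":0,"wy":0,"wz":0},{"x":0,"y":0,"z":-0.245,"wx":0,"wy":0,"wz":0}]' 0
python3 - <<'E'
from h import *
st(); goto([.488,.061,.225],.23)
im=imaging.capture('wrist');cv2.imwrite('pics/w8.png',im[:,:,::-1])
E
```

```text
clock: 6.33
tool_pos: [0.5368, -0.2534, 0.2299]
eef_rot: [-3.135, -0.007, -1.156]
wrist_force: [0.8, -0.6, -1.7]
grip_width: 0.189
t 6.3333 pos [ 0.5368 -0.2534  0.2299] rot [-3.1353 -0.0073 -1.1564] F [ 0.8 -0.6 -1.7] M [0.008 0.004 0.024] g 0.189
t 6.3333 pos [ 0.5368 -0.2534  0.2299] rot [-3.1353 -0.0073 -1.1564] 
 d [-0.3074 -0.0819  0.0031] w [-1.000e-02 -6.000e-01 -7.943e+01] rows 11.1
```

View pics/w8.png

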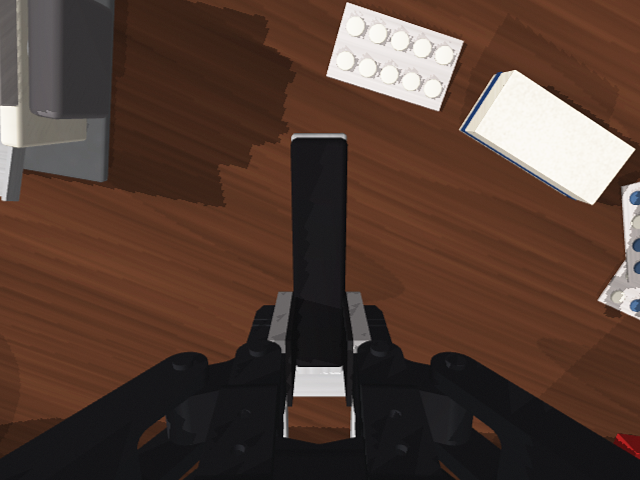

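The key is held straight, with its handle end at (319,135). Next I move over the machine, offset to machine -x so the adjuster shows beside the handle.

```bash
python3 -m pendant '[{"x":-0.307,"y":-0.082,"z":0.003,"wx":0,"wy":-0.6,"wz":-79.4},{"x":-0.307,"y":-0.082,"z":0.003,"wx":0,"wy":-0.6,"wz":-79.4},{"x":-0.307,"y":-0.082,"z":0.003,"wx":0,"wy":-0.6,"wz":-79.4},{"x":-0.307,"y":-0.082,"z":0.003,"wx":0,"wy":-0.6,"wz":-79.4},{"x":-0.307,"y":-0.082,"z":0.003,"wx":0,"wy":-0.6,"wz":-79.4},{"x":-0.307,"y":-0.082,"z":0.003,"wx":0,"wy":-0.6,"wz":-79.4},{"x":-0.307,"y":-0.082,"z":0.003,"wx":0,"wy":-0.6,"wz":-79.4},{"x":-0.307,"y":-0.082,"z":0.003,"wx":0,"wy":-0.6,"wz":-79.4},{"x":-0.307,"y":-0.082,"z":0.003,"wx":0,"wy":-0.6,"wz":-79.4},{"x":-0.307,"y":-0.082,"z":0.003,"wx":0,"wy":-0.6,"wz":-79.4},{"x":-0.307,"y":-0.082,"z":0.003,"wx":0,"wy":-0.6,"wz":-79.4},{"x":-0.307,"y":-0.082,"z":0.003,"wx":0,"wy":-0.6,"wz":-79.4},{"x":-0.307,"y":-0.082,"z":0.003,"wx":0,"wy":-0.6,"wz":-79.4},{"x":-0.307,"y":-0.082,"z":0.003,"wx":0,"wy":-0.6,"wz":-79.4},{"x":-0.307,"y":-0.082,"z":0.003,"wx":0,"wy":-0.6,"wz":-79.4}]' 0
python3 - <<'E'
from h import *
st(); print(get_state()['joint_positions'].round(3))
im=imaging.capture('wrist');cv2.imwrite('pics/w9.png',im[:,:,::-1])
E
```

```text
clock: 7.63
tool_pos: [0.486, 0.0614, 0.2224]
eef_rot: [-3.137, 0.006, 0.227]
wrist_force: [0.5, -0.2, -0.6]
grip_width: 0.188
t 7.6333 pos [0.486  0.0614 0.2224] rot [-3.1373  0.0059  0.2269] F [ 0.5 -0.2 -0.6] M [-0.036 -0.043  0.011] g 0.188
[ 0.037  0.179  1.647  0.003  1.322 -0.191]
```

View pics/w9.png

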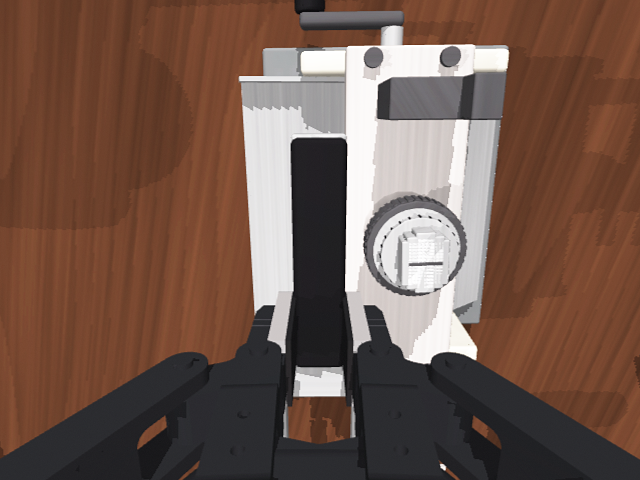

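The adjuster shows at about (415,247), the rest at (378..503, 77..119), the stop on its right, and the key handle to the left. I'll take a settled picture, enlarged.

```bash
python3 - <<'E'
from h import *
import pickle
im=imaging.capture('wrist')
st(); ci=imaging.camera_info('wrist'); s=get_state()
im=imaging.capture('wrist');cv2.imwrite('pics/w10.png',im[:,:,::-1])
pickle.dump((ci,s),open('w10.pkl','wb'))
c=im[30:330,340:520,::-1];cv2.imwrite('pics/w10a.png',cv2.resize(im[180:310,350:480,::-1],None,fx=4.5,fy=4.5,interpolation=cv2.INTER_CUBIC))
cv2.imwrite('pics/w10b.png',cv2.resize(im[30:150,280:520,::-1],None,fx=3.3,fy=3.3,interpolation=cv2.INTER_CUBIC))
E
```

```text
t 7.7333 pos [0.4864 0.0614 0.2229] rot [-3.1375  0.0047  0.2277] F [ 0.7 -0.  -1.6] M [ 0.049 -0.039 -0.009] g 0.188
```

View pics/w10a.png

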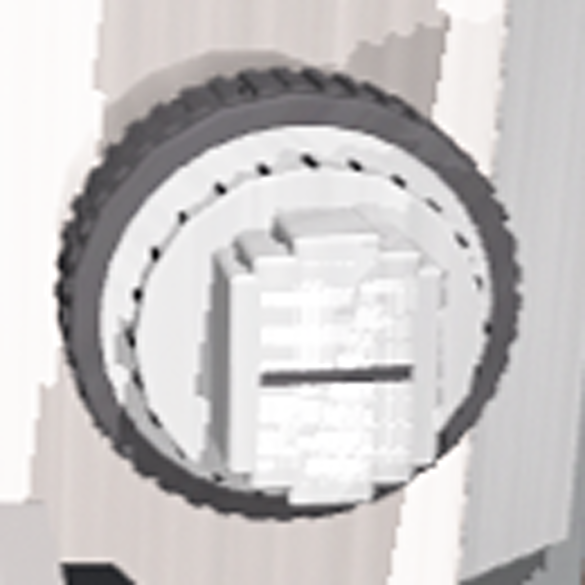

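View pics/w10b.png

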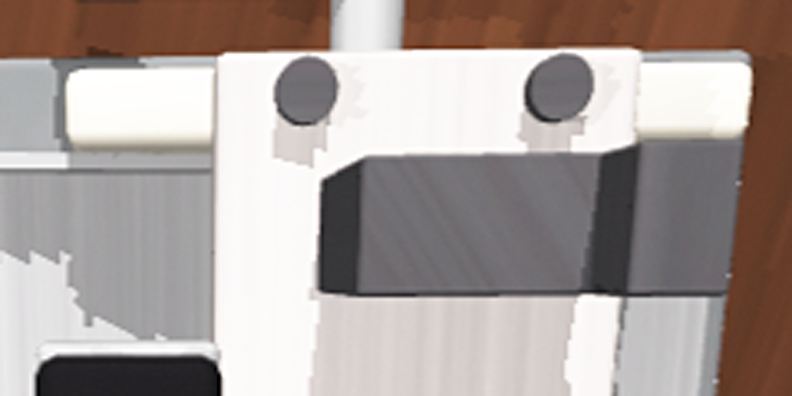

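The crop shows the dark ring, the white collar disc (x 100–492, top y 125) and the head with a dark line from (262,381) to (412,372). I'll measure the axis by fitting the collar and ring edges on their height planes, and the yaw from the rest and bridge edges.

```bash
cat > meas.py <<'E'
from h import *
import pickle
from scipy.optimize import least_squares
ci,s=pickle.load(open('w10.pkl','rb')); im=cv2.imread('pics/w10.png'); g=cv2.cvtColor(im,cv2.COLOR_BGR2GRAY).astype(float)
gb=cv2.GaussianBlur(g,(3,3),0)
def fit(c0,z,r,angs,sgn,lim=12):
    # walk rays in image: project world circle radius rr at z; find strongest gradient near r
    P=[]
    for a in angs:
        rr=np.linspace(r-.004,r+.004,41); W=np.c_[c0[0]+rr*np.cos(a),c0[1]+rr*np.sin(a),np.full(41,z)]
        px=proj(ci,W); v=cv2.remap(gb.astype(np.float32),px[:,0].astype(np.float32)[None],px[:,1].astype(np.float32)[None],cv2.INTER_LINEAR)[0]
        d=sgn*np.gradient(v); i=d.argmax()
        if d[i]>lim: P.append(W[i,:2])
    P=np.array(P); f=lambda q:np.hypot(P[:,0]-q[0],P[:,1]-q[1])-q[2]
    q=least_squares(f,[*c0,r],loss='soft_l1',f_scale=.0005).x
    return q,len(P),np.abs(f(q)).mean()
c=np.array([.537,.072])
a=np.linspace(0,2*np.pi,120,endpoint=False)
for _ in range(3):
    q,n,e=fit(c,.175,.021,a,-1); c=q[:2]
print('collar',q.round(4),n,e)
c2=c.copy()
yaw=.23
# silhouette side: away from the camera
aw=np.arctan2(*(c-ci['xyz'][:2])[::-1])
for _ in range(3):
    q2,n,e=fit(c2,.166,.028,aw+np.linspace(-1.2,1.2,60),+1); c2=q2[:2]
print('ring',q2.round(4),n,e)
E
python3 meas.py; python3 - <<'E'
from h import *
import pickle
ci,s=pickle.load(open('w10.pkl','rb'))
f=lambda L:[[280+x/3.3,30+y/3.3] for x,y in L]
# rest: ledge near edge line z=.175 (lower edge), far edge; stop top .193
e=onz(ci,f([(357,294),(590,294),(362,158),(598,153)]),.175); print('ledge',e.round(4), [np.arctan2(*(e[i+1]-e[i])[1::-1]) for i in (0,2)])
e=onz(ci,f([(630,293),(722,293),(640,143),(742,140)]),.193); print('stop',e.round(4),np.linalg.norm(e[0]-e[1]))
e=onz(ci,f([(217,55),(213,390)]),.125);d=e[0]-e[1];print('bridge edge yaw',np.arctan2(-d[0],d[1]),e)
g=lambda L:[[350+x/4.5,180+y/4.5] for x,y in L]
e=onz(ci,g([(262,381),(412,372)]),.188);d=e[1]-e[0];print('mark',e,e.mean(0),np.arctan2(d[1],d[0]),np.linalg.norm(d))
e=onz(ci,g([(250,300),(440,300),(250,460),(438,460)]),.188);print('flats',e,np.linalg.norm(e[0]-e[1]),e.mean(0))
E
```

```text
collar [0.5359 0.0749 0.0231] 114 0.0008089203605255268
ring [0.5379 0.073  0.0279] 55 0.0001588883261245074
ledge [[0.5035 0.1367 0.175 ]
 [0.5371 0.1444 0.175 ]
 [0.4991 0.1551 0.175 ]
 [0.5321 0.1634 0.175 ]] [np.float64(0.22576795222648496), np.float64(0.245172465844764)]
stop [[0.5368 0.1447 0.193 ]
 [0.549  0.1475 0.193 ]
 [0.532  0.1632 0.193 ]
 [0.5449 0.1665 0.193 ]] 0.0124574192323721
bridge edge yaw 0.23067698127675518 [[0.47642088 0.17108302 0.125     ]
 [0.48957164 0.11508839 0.125     ]]
mark [[0.53056417 0.07010205 0.188     ]
 [0.54668005 0.07494326 0.188     ]] [0.53862211 0.07252265 0.188     ] 0.2918236672115177 0.016827319921404425
flats [[0.52656332 0.07901226 0.188     ]
 [0.54712863 0.08377415 0.188     ]
 [0.53193344 0.06057952 0.188     ]
 [0.55279863 0.06542297 0.188     ]] 0.021109419289050118 [0.539606   0.07219723 0.188     ]
```

The ring fit gives the axis at (0.5379, 0.0730) with radius 27.9 mm. The rest corners give (0.538, 0.0729) and the yaw is about 0.231. The barrel is turned about 0.05 counter-clockwise. Next I measure the key in the hand, in the tool frame.

```bash
python3 - <<'E'
from h import *
import pickle
ci,s=pickle.load(open('w10.pkl','rb')); im=cv2.imread('pics/w10.png'); M=R(s['eef_rot']); p=s['tool_pos']
def tool(px,dz):
    o,d=ray(ci,px); o=M.T@(o-p); d=d@M; return o+d*((dz-o[2])/d[:,2])[:,None]
for row in (150,180,210,240,270,285):
    x=np.where(im[row,285:360].max(1)<60)[0]+285
    e=tool([[x.min(),row+.5],[x.max()+1,row+.5]],-.0334);print(row,x.min(),x.max(),e.mean(0).round(4),np.diff(e[:,0]))
print(im[128:145,319].max(1))
cv2.imwrite('pics/w10c.png',cv2.resize(im[280:450,250:390],None,fx=3.5,fy=3.5,interpolation=cv2.INTER_CUBIC))
for r_ in (134,134.5,138): print(r_,tool([[319,r_]],-.0274).round(4),tool([[319,r_]],-.0334).round(4))
E
```

```text
150 291 346 [ 0.0001 -0.0615 -0.0334] [0.01735387]
180 292 346 [ 0.0002 -0.0521 -0.0334] [0.01739167]
210 293 345 [ 0.0002 -0.0424 -0.0334] [0.01710829]
240 293 345 [ 0.0002 -0.0323 -0.0334] [0.01747218]
270 294 344 [ 0.0002 -0.0217 -0.0334] [0.01717823]
285 294 344 [ 0.0002 -0.0163 -0.0334] [0.01736694]
[159 161 155 223 229 213 238 247 251 160  49  32  40  40  40  37  37]
134 [[ 0.0001 -0.0661 -0.0274]] [[ 0.0001 -0.0664 -0.0334]]
134.5 [[ 0.0001 -0.066  -0.0274]] [[ 0.0001 -0.0663 -0.0334]]
138 [[ 0.0001 -0.0649 -0.0274]] [[ 0.0001 -0.0652 -0.0334]]
```

View pics/w10c.png

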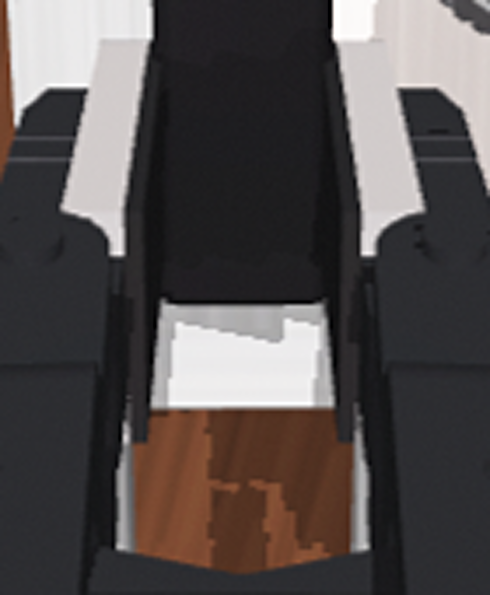

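The key sits at tool x≈0 with its handle end at y=-0.066, so the jaw centre is at y=+0.052, as intended. I'll work out the move to above the seat.

```bash
python3 -c "
from h import *
goto([.5234,.1228,.19],.28)"
```

```text
t 7.7833 pos [0.4865 0.0614 0.2231] rot [-3.1376  0.0044  0.228 ] 
 d [ 0.05   -0.0513  0.0331] w [-0.24  0.25 -2.98] rows 1.9
```

```bash
python3 -m pendant '[{"x":0.025,"y":-0.0255,"z":0,"wx":-0.24,"wy":0.25,"wz":-3},{"x":0.05,"y":-0.0513,"z":0.005,"wx":-0.24,"wy":0.25,"wz":-3},{"x":0.05,"y":-0.0513,"z":0.02,"wx":-0.24,"wy":0.25,"wz":-3},{"x":0.05,"y":-0.0513,"z":0.033,"wx":-0.24,"wy":0.25,"wz":-3},{"x":0.05,"y":-0.0513,"z":0.033,"wx":-0.24,"wy":0.25,"wz":-3},{"x":0.05,"y":-0.0513,"z":0.033,"wx":-0.24,"wy":0.25,"wz":-3}]' 0
python3 - <<'E'
from h import *
im=imaging.capture('side');cv2.imwrite('pics/s6.png',cv2.resize(im[150:270,170:320,::-1],None,fx=5,fy=5,interpolation=cv2.INTER_CUBIC))
st(); goto([.5234,.1228,.168],.28)
im=imaging.capture('top');cv2.imwrite('pics/t6.png',cv2.resize(im[235:345,150:290,::-1],None,fx=5,fy=5,interpolation=cv2.INTER_CUBIC))
im=imaging.capture('wrist');cv2.imwrite('pics/w11.png',im[:,:,::-1])
E
```

```text
clock: 8.28
tool_pos: [0.5227, 0.1227, 0.1895]
eef_rot: [-3.141, 0.002, 0.28]
wrist_force: [0.3, -0.9, -1.8]
grip_width: 0.187
t 8.3333 pos [0.5234 0.1226 0.1903] rot [3.1416e+00 1.0000e-04 2.7980e-01] F [ 0.5 -0.2 -1.7] M [0.047 0.026 0.019] g 0.188
t 8.3333 pos [0.5234 0.1226 0.1903] rot [3.1416e+00 1.0000e-04 2.7980e-01] 
 d [ 0.     -0.0002  0.0223] w [ 0.    0.01 -0.01] rows 0.5
```

View pics/s6.png

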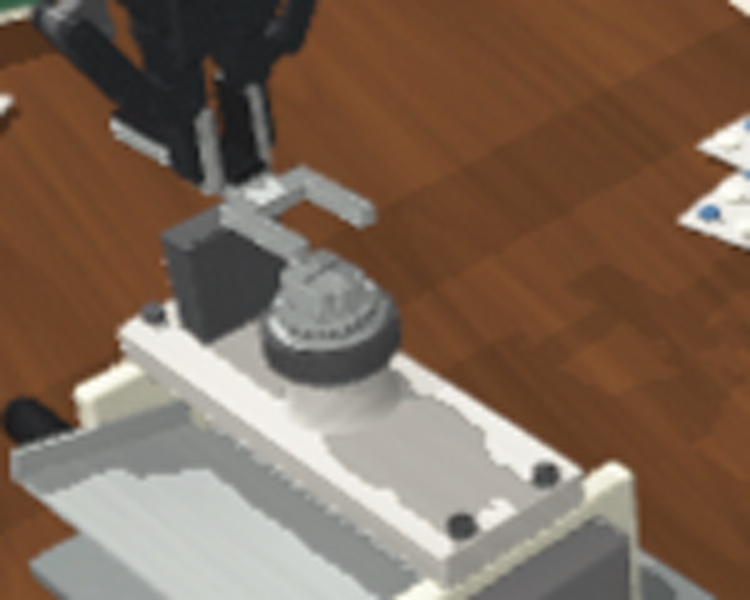

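View pics/w11.png

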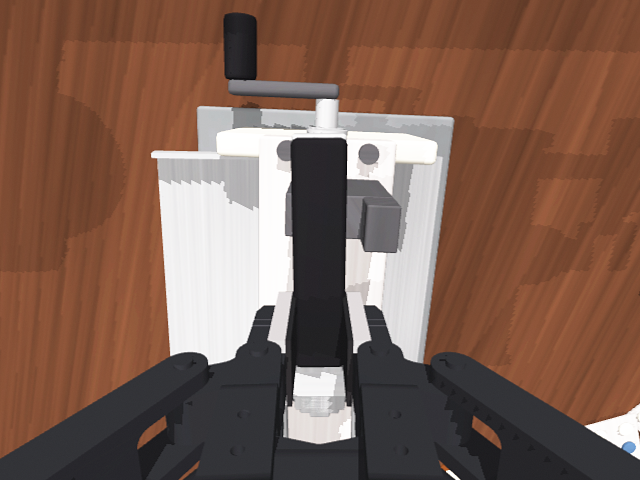

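View pics/t6.png

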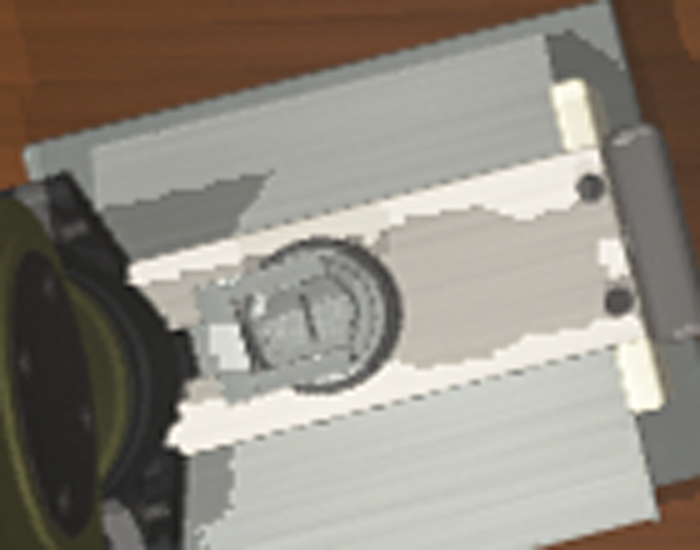

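```bash
python3 - <<'E'
from h import *
s=get_state(); M=R(s['eef_rot']); p=s['tool_pos']
# tine outer tips predicted (z: underside/top), jaw frame: y_tool=.052+.015, x=+-.021
P=[p+M@[.0002+x,.067,dz] for x in (-.021,.021) for dz in (-.0194,-.0274)]
ci=imaging.camera_info('side'); print('side',((proj(ci,P)-[170,150])*5).round(0).tolist())
print('head top ctr',((proj(ci,[[.538,.0729,.188]])-[170,150])*5).round(0))
E
```

```text
side [[290.0, 264.0], [288.0, 247.0], [372.0, 219.0], [370.0, 202.0]]
head top ctr [[313. 274.]]
```

The views agree that the jaw is over the head. I'll lower it gently and check the force as it engages.

```bash
python3 -m pendant '[{"x":0,"y":-0.0002,"z":0.01,"wx":0,"wy":0,"wz":0},{"x":0,"y":-0.0002,"z":0.019,"wx":0,"wy":0,"wz":0},{"x":0,"y":-0.0002,"z":0.023,"wx":0,"wy":0,"wz":0},{"x":0,"y":-0.0002,"z":0.026,"wx":0,"wy":0,"wz":0},{"x":0,"y":-0.0002,"z":0.026,"wx":0,"wy":0,"wz":0},{"x":0,"y":-0.0002,"z":0.026,"wx":0,"wy":0,"wz":0}]' 0
python3 - <<'E'
from h import *
st(); goto([.5234,.1228,.1556],.28)
im=imaging.capture('side');cv2.imwrite('pics/s7.png',cv2.resize(im[150:270,170:320,::-1],None,fx=5,fy=5,interpolation=cv2.INTER_CUBIC))
E
```

```text
clock: 8.93
tool_pos: [0.5238, 0.1227, 0.1647]
eef_rot: [3.141, -0.001, 0.28]
wrist_force: [-0.5, -0.1, -1.6]
grip_width: 0.188
t 8.9333 pos [0.5238 0.1227 0.1647] rot [ 3.1414e+00 -1.1000e-03  2.7950e-01] F [-0.5 -0.1 -1.6] M [-0.008 -0.033 -0.034] g 0.188
t 8.9333 pos [0.5238 0.1227 0.1647] rot [ 3.1414e+00 -1.1000e-03  2.7950e-01] 
 d [-0.0004 -0.0003  0.0091] w [ 0.01 -0.06 -0.03] rows 0.2
```

View pics/s7.png

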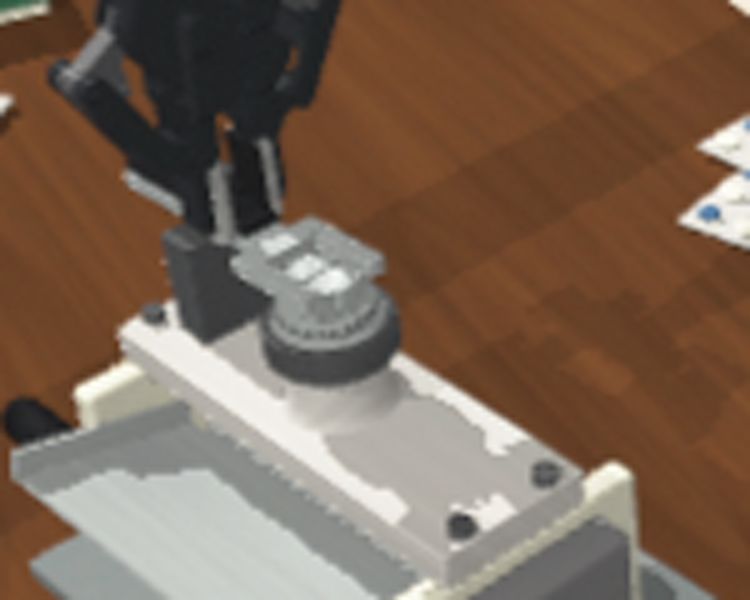

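The jaw has engaged over the head with no contact force. I'll lower it the last 9 mm onto the collar.

```bash
python3 -m pendant '[{"x":-0.0002,"y":-0.0003,"z":0.004,"wx":0,"wy":0,"wz":0},{"x":-0.0002,"y":-0.0003,"z":0.007,"wx":0,"wy":0,"wz":0},{"x":-0.0002,"y":-0.0003,"z":0.0085,"wx":0,"wy":0,"wz":0},{"x":-0.0002,"y":-0.0003,"z":0.009,"wx":0,"wy":0,"wz":0},{"x":-0.0002,"y":-0.0003,"z":0.009,"wx":0,"wy":0,"wz":0}]' 0
python3 - <<'E'
from h import *
st()
im=imaging.capture('side');cv2.imwrite('pics/s8.png',cv2.resize(im[150:270,170:320,::-1],None,fx=5,fy=5,interpolation=cv2.INTER_CUBIC))
st()
E
```

```text
clock: 9.4
tool_pos: [0.5236, 0.1229, 0.1558]
eef_rot: [3.141, -0.001, 0.28]
wrist_force: [-0.1, 0.4, -1.4]
grip_width: 0.186
t 9.4 pos [0.5236 0.1229 0.1558] rot [ 3.1413e+00 -1.2000e-03  2.7960e-01] F [-0.1  0.4 -1.4] M [-0.014  0.074  0.008] g 0.186
t 9.45 pos [0.5238 0.123  0.156 ] rot [ 3.1414e+00 -1.6000e-03  2.7960e-01] F [-0.4 -0.5 -0.8] M [ 0.01   0.061 -0.009] g 0.191
```

View pics/s8.png

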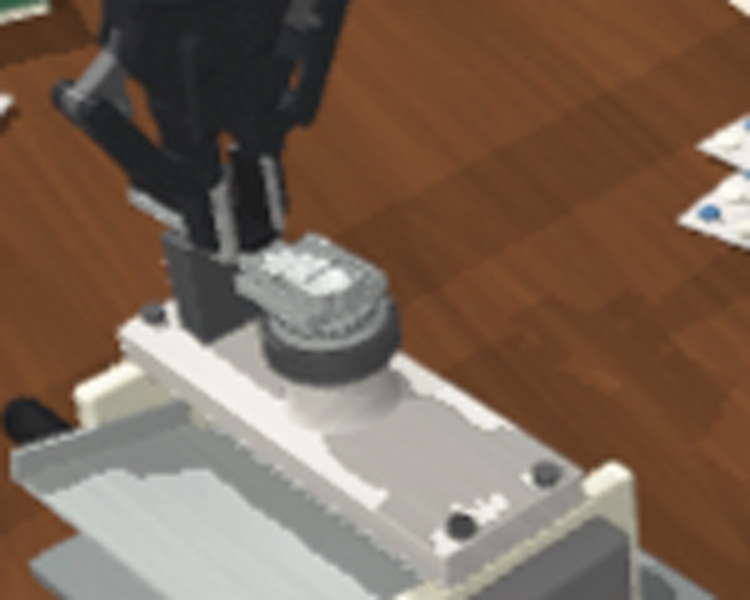

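Almost seated. I lower 1.5 mm more to feel for the ledge.

```bash
python3 -m pendant '[{"x":-0.0001,"y":0,"z":0.001,"wx":0,"wy":0,"wz":0},{"x":-0.0001,"y":0,"z":0.0015,"wx":0,"wy":0,"wz":0},{"x":-0.0001,"y":0,"z":0.0015,"wx":0,"wy":0,"wz":0}]' 0
python3 - <<'E'
from h import *
st()
E
```

```text
clock: 9.7
tool_pos: [0.5241, 0.123, 0.1556]
eef_rot: [3.141, -0.003, 0.28]
wrist_force: [-1.7, -1.3, 4.8]
grip_width: 0.188
t 9.7 pos [0.5241 0.123  0.1556] rot [ 3.1412e+00 -2.8000e-03  2.7970e-01] F [-1.7 -1.3  4.8] M [-0.019  0.333 -0.016] g 0.188
```

Contact shows (+6 N) with the TCP at 0.1556, the seated height. I'll release and lift.

```bash
python3 -m pendant '[{"x":0,"y":0,"z":0,"wx":0,"wy":0,"wz":0},{"x":0,"y":0,"z":0,"wx":0,"wy":0,"wz":0},{"x":0,"y":0,"z":0,"wx":0,"wy":0,"wz":0},{"x":0,"y":0,"z":0,"wx":0,"wy":0,"wz":0},{"x":0,"y":0,"z":-0.03,"wx":0,"wy":0,"wz":0},{"x":0,"y":0.01,"z":-0.06,"wx":0,"wy":0,"wz":0},{"x":0,"y":0.02,"z":-0.09,"wx":0,"wy":0,"wz":0},{"x":0,"y":0.02,"z":-0.09,"wx":0,"wy":0,"wz":0},{"x":0,"y":0.02,"z":-0.09,"wx":0,"wy":0,"wz":0}]' 0.5
python3 - <<'E'
from h import *
import pickle
imaging.capture('wrist')
st()
ci=imaging.camera_info('wrist'); s=get_state()
im=imaging.capture('wrist');cv2.imwrite('pics/w12.png',im[:,:,::-1]); pickle.dump((ci,s),open('w12.pkl','wb'))
E
```

```text
clock: 10.45
tool_pos: [0.531, 0.1036, 0.2476]
eef_rot: [3.14, -0.008, 0.279]
wrist_force: [0.3, 0.9, -0.9]
grip_width: 0.505
t 10.5 pos [0.5295 0.1037 0.2459] rot [ 3.1412 -0.0039  0.2792] F [-0.4  0.9 -0. ] M [ 0.059 -0.009  0.021] g 0.502
```

View pics/w12.png

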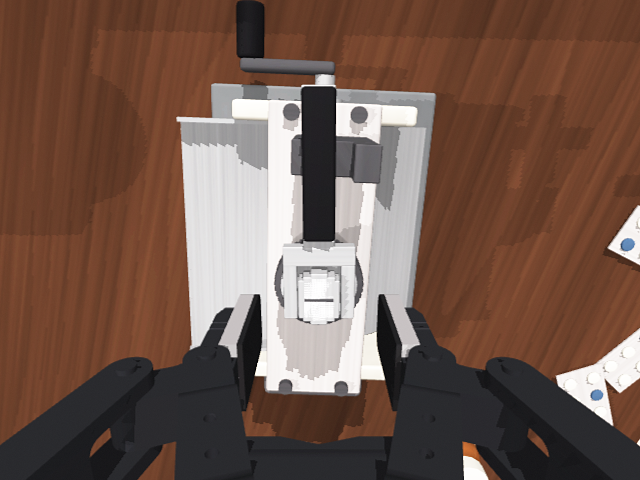

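The key is fitted, with its jaw around the head at about (319,290) and its handle on the ledge beside the stop. Next is the ring: over the axis with the yaw turned back, then down with the gripper open.

```bash
python3 -c "
from h import *
goto([.538,.073,.2],.66)
goto([.538,.073,.126],.66)"
```

```text
t 10.55 pos [0.5286 0.1037 0.2448] rot [ 3.1416e+00 -1.5000e-03  2.7950e-01] 
 d [0.0005 0.0321 0.0448] w [ 2.00e-02 -9.00e-02 -2.18e+01] rows 3.0
t 10.55 pos [0.5286 0.1037 0.2448] rot [ 3.1416e+00 -1.5000e-03  2.7950e-01] 
 d [0.0004 0.0321 0.1188] w [ 2.00e-02 -9.00e-02 -2.18e+01] rows 3.0
```

```bash
python3 -m pendant '[{"x":0.0005,"y":0.032,"z":0,"wx":0,"wy":-0.1,"wz":-21.8},{"x":0.0005,"y":0.032,"z":0,"wx":0,"wy":-0.1,"wz":-21.8},{"x":0.0005,"y":0.032,"z":0,"wx":0,"wy":-0.1,"wz":-21.8},{"x":0.0005,"y":0.032,"z":0.02,"wx":0,"wy":-0.1,"wz":-21.8},{"x":0.0005,"y":0.032,"z":0.045,"wx":0,"wy":-0.1,"wz":-21.8},{"x":0.0005,"y":0.032,"z":0.045,"wx":0,"wy":-0.1,"wz":-21.8},{"x":0.0005,"y":0.032,"z":0.045,"wx":0,"wy":-0.1,"wz":-21.8}]' 1
python3 - <<'E'
from h import *
im=imaging.capture('wrist');cv2.imwrite('pics/w13.png',im[:,:,::-1]);st(); goto([.538,.073,.126],.66)
E
```

```text
clock: 11.13
tool_pos: [0.5355, 0.0732, 0.1972]
eef_rot: [-3.138, 0.006, 0.66]
wrist_force: [0.3, 1.2, 0.8]
grip_width: 1.0
t 11.1833 pos [0.537  0.0733 0.1988] rot [-3.1399e+00  2.9000e-03  6.6010e-01] F [ 0.3 -1.1  0.3] M [-0.017 -0.035  0.013] g 1.0
t 11.1833 pos [0.537  0.0733 0.1988] rot [-3.1399e+00  2.9000e-03  6.6010e-01] 
 d [0.0008 0.001  0.0728] w [-0.09  0.17  0.01] rows 1.7
```

View pics/w13.png

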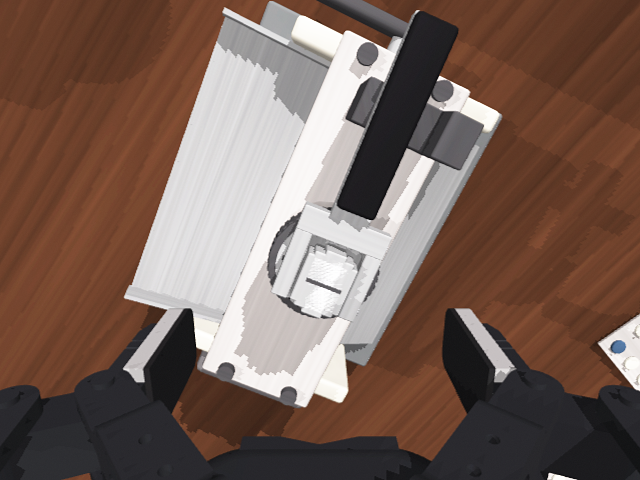

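The fingers straddle the ring and key with the head centred between them. I'll go down.

```bash
python3 -m pendant '[{"x":0.0008,"y":0.001,"z":0.025,"wx":-0.1,"wy":0.1,"wz":0},{"x":0.0008,"y":0.001,"z":0.045,"wx":-0.1,"wy":0.1,"wz":0},{"x":0.0008,"y":0.001,"z":0.058,"wx":-0.1,"wy":0.1,"wz":0},{"x":0.0008,"y":0.001,"z":0.067,"wx":-0.1,"wy":0.1,"wz":0},{"x":0.0008,"y":0.001,"z":0.072,"wx":-0.1,"wy":0.1,"wz":0},{"x":0.0008,"y":0.001,"z":0.072,"wx":-0.1,"wy":0.1,"wz":0},{"x":0.0008,"y":0.001,"z":0.072,"wx":-0.1,"wy":0.1,"wz":0}]' 1
python3 - <<'E'
from h import *
im=imaging.capture('side');cv2.imwrite('pics/s9.png',cv2.resize(im[150:270,170:320,::-1],None,fx=5,fy=5,interpolation=cv2.INTER_CUBIC));st(); goto([.538,.073,.126],.66)
E
```

```text
clock: 11.77
tool_pos: [0.5388, 0.0731, 0.1276]
eef_rot: [3.141, 0.0, 0.66]
wrist_force: [-0.4, 0.2, 0.4]
grip_width: 1.001
t 11.8167 pos [0.539  0.0731 0.1278] rot [ 3.1404e+00 -5.0000e-04  6.6030e-01] F [ 0.2 -0.1  0.5] M [-0.03  -0.044 -0.005] g 1.0
t 11.8167 pos [0.539  0.0731 0.1278] rot [ 3.1404e+00 -5.0000e-04  6.6030e-01] 
 d [-0.0008 -0.0005  0.0018] w [ 0.07 -0.03  0.02] rows 0.0
```

View pics/s9.png

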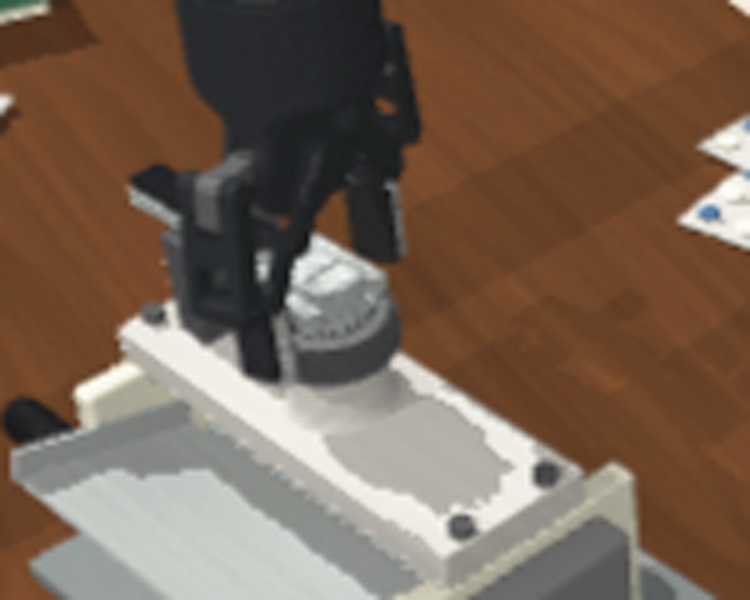

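Both fingers stand beside the ring, clear of the key and the bridge. I'll close on the ring.

```bash
python3 -m pendant '[{"x":-0.0008,"y":-0.0005,"z":0.002,"wx":0,"wy":0,"wz":0},{"x":-0.0008,"y":-0.0005,"z":0.002,"wx":0,"wy":0,"wz":0},{"x":-0.0008,"y":-0.0005,"z":0.002,"wx":0,"wy":0,"wz":0},{"x":-0.0008,"y":-0.0005,"z":0.002,"wx":0,"wy":0,"wz":0},{"x":-0.0008,"y":-0.0005,"z":0.002,"wx":0,"wy":0,"wz":0},{"x":-0.0008,"y":-0.0005,"z":0.002,"wx":0,"wy":0,"wz":0}]' 0
python3 - <<'E'
from h import *
st(); goto([.538,.073,.126],.66)
E
```

```text
clock: 12.32
tool_pos: [0.5383, 0.0729, 0.1271]
eef_rot: [3.139, -0.001, 0.66]
wrist_force: [-1.0, -0.5, 5.1]
grip_width: 0.629
t 12.3167 pos [0.5383 0.0729 0.1271] rot [ 3.1395e+00 -1.3000e-03  6.6030e-01] F [-1.  -0.5  5.1] M [-0.165  0.292 -0.042] g 0.629
t 12.3167 pos [0.5383 0.0729 0.1271] rot [ 3.1395e+00 -1.3000e-03  6.6030e-01] 
 d [-0.0001 -0.0003  0.0011] w [ 0.12 -0.07  0.02] rows 0.0
```

Gripped at 0.629 (about 54 mm). I'll start turning clockwise and read the moment.

```bash
python3 -m pendant '[{"x":0,"y":0,"z":0,"wx":0,"wy":0,"wz":3},{"x":0,"y":0,"z":0,"wx":0,"wy":0,"wz":6},{"x":0,"y":0,"z":0,"wx":0,"wy":0,"wz":9},{"x":0,"y":0,"z":0,"wx":0,"wy":0,"wz":12},{"x":0,"y":0,"z":0,"wx":0,"wy":0,"wz":12}]' 0
python3 - <<'E'
from h import *
st()
for n in range(2):
  im=imaging.capture('wrist'); st()
cv2.imwrite('pics/w14.png',im[:,:,::-1])
E
```

```text
clock: 12.73
tool_pos: [0.5383, 0.0729, 0.1273]
eef_rot: [3.14, -0.002, 0.45]
wrist_force: [0.2, 0.8, -0.2]
grip_width: 0.624
t 12.7333 pos [0.5383 0.0729 0.1273] rot [ 3.1397e+00 -2.0000e-03  4.4980e-01] F [ 0.2  0.8 -0.2] M [ 0.025  0.039 -0.015] g 0.624
t 12.7833 pos [0.5383 0.0729 0.1273] rot [ 3.1398e+00 -2.0000e-03  4.5180e-01] F [-0.1  0.4  0.3] M [-0.026  0.102 -0.08 ] g 0.627
t 12.8333 pos [0.5383 0.0729 0.1273] rot [ 3.1398e+00 -2.0000e-03  4.5230e-01] F [ 0.   0.9 -0.3] M [-0.016  0.018 -0.017] g 0.626
```

View pics/w14.png

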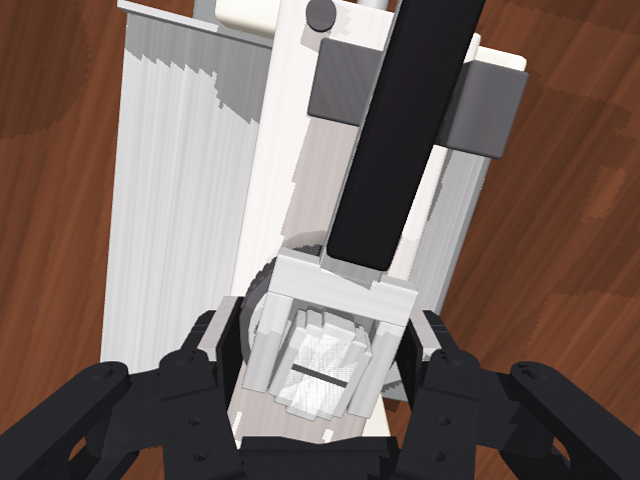

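The handle is now at the stop edge at about (440,140). The barrel has turned slightly within the jaw's slack. Carrying on.

```bash
python3 -m pendant '[{"x":0,"y":0,"z":0,"wx":0,"wy":0,"wz":2},{"x":0,"y":0,"z":0,"wx":0,"wy":0,"wz":4},{"x":0,"y":0,"z":0,"wx":0,"wy":0,"wz":6}]' 0
python3 -c "
from h import *
st()"
python3 -m pendant '[{"x":0,"y":0,"z":0,"wx":0,"wy":0,"wz":2},{"x":0,"y":0,"z":0,"wx":0,"wy":0,"wz":4},{"x":0,"y":0,"z":0,"wx":0,"wy":0,"wz":6}]' 0
python3 - <<'E'
from h import *
st()
im=imaging.capture('wrist'); st()
cv2.imwrite('pics/w15.png',im[:,:,::-1])
E
```

```text
clock: 13.08
tool_pos: [0.5384, 0.0729, 0.1272]
eef_rot: [3.14, -0.002, 0.348]
wrist_force: [-0.2, 0.8, -1.4]
grip_width: 0.623
t 13.0833 pos [0.5384 0.0729 0.1272] rot [ 3.1399e+00 -2.2000e-03  3.4770e-01] F [-0.2  0.8 -1.4] M [ 0.057 -0.015  0.248] g 0.623
clock: 13.33
tool_pos: [0.5384, 0.0729, 0.1272]
eef_rot: [3.14, -0.002, 0.243]
wrist_force: [1.2, 0.4, -1.4]
grip_width: 0.628
t 13.3333 pos [0.5384 0.0729 0.1272] rot [ 3.1401e+00 -2.5000e-03  2.4310e-01] F [ 1.2  0.4 -1.4] M [-0.049 -0.034  0.199] g 0.628
t 13.3833 pos [0.5384 0.0729 0.1272] rot [ 3.1401e+00 -2.5000e-03  2.4150e-01] F [ 0.7  0.6 -1.5] M [ 0.08  -0.022  0.173] g 0.627
```

View pics/w15.png

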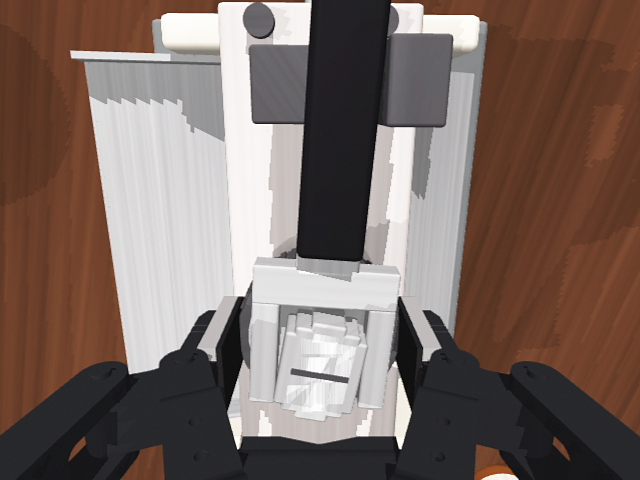

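The moment is 0.2 N m, which is the plain drag, and the handle bears on the stop. I keep turning in shorter steps, watching for the rise.

```bash
python3 -m pendant '[{"x":0,"y":0,"z":0,"wx":0,"wy":0,"wz":2},{"x":0,"y":0,"z":0,"wx":0,"wy":0,"wz":4},{"x":0,"y":0,"z":0,"wx":0,"wy":0,"wz":6}]' 0
python3 -c "
from h import *
st()"
python3 -m pendant '[{"x":0,"y":0,"z":0,"wx":0,"wy":0,"wz":1.5},{"x":0,"y":0,"z":0,"wx":0,"wy":0,"wz":3}]' 0
python3 -c "
from h import *
st()"
python3 -m pendant '[{"x":0,"y":0,"z":0,"wx":0,"wy":0,"wz":1.5},{"x":0,"y":0,"z":0,"wx":0,"wy":0,"wz":3}]' 0
python3 -c "
from h import *
st()"
```

```text
clock: 13.63
tool_pos: [0.5385, 0.073, 0.1271]
eef_rot: [3.14, -0.003, 0.137]
wrist_force: [0.7, 0.4, -1.0]
grip_width: 0.626
t 13.6333 pos [0.5385 0.073  0.1271] rot [ 3.1402e+00 -2.6000e-03  1.3750e-01] F [ 0.7  0.4 -1. ] M [0.012 0.013 0.255] g 0.626
clock: 13.8
tool_pos: [0.5385, 0.073, 0.1271]
eef_rot: [3.14, -0.003, 0.086]
wrist_force: [1.2, -0.0, -1.6]
grip_width: 0.627
t 13.8 pos [0.5385 0.073  0.1271] rot [ 3.1403e+00 -2.7000e-03  8.6100e-02] F [ 1.2 -0.  -1.6] M [0.04  0.019 0.235] g 0.627
clock: 13.97
tool_pos: [0.5385, 0.073, 0.1271]
eef_rot: [3.14, -0.003, 0.035]
wrist_force: [1.4, 0.2, -1.4]
grip_width: 0.627
t 13.9667 pos [0.5385 0.073  0.1271] rot [ 3.1404e+00 -2.9000e-03  3.4800e-02] F [ 1.4  0.2 -1.4] M [ 0.074 -0.006  0.226] g 0.627
```

```bash
for i in 1; do python3 -m pendant '[{"x":0,"y":0,"z":0,"wx":0,"wy":0,"wz":1.2},{"x":0,"y":0,"z":0,"wx":0,"wy":0,"wz":2.4}]' 0; done
python3 -c "
from h import *
st()"
python3 -m pendant '[{"x":0,"y":0,"z":0,"wx":0,"wy":0,"wz":1.2},{"x":0,"y":0,"z":0,"wx":0,"wy":0,"wz":2.4}]' 0
python3 -c "
from h import *
st()"
python3 -m pendant '[{"x":0,"y":0,"z":0,"wx":0,"wy":0,"wz":1.2},{"x":0,"y":0,"z":0,"wx":0,"wy":0,"wz":2.4}]' 0
python3 -c "
from h import *
st()
im=imaging.capture('wrist'); st()
cv2.imwrite('pics/w16.png',im[:,:,::-1])"
```

```text
clock: 14.13
tool_pos: [0.5386, 0.073, 0.1271]
eef_rot: [3.14, -0.003, -0.007]
wrist_force: [0.2, 0.6, -0.9]
grip_width: 0.633
t 14.1333 pos [0.5386 0.073  0.1271] rot [ 3.1405e+00 -3.0000e-03 -7.0000e-03] F [ 0.2  0.6 -0.9] M [0.026 0.026 0.239] g 0.633
clock: 14.3
tool_pos: [0.5386, 0.073, 0.1271]
eef_rot: [3.141, -0.003, -0.05]
wrist_force: [1.0, 0.4, -1.5]
grip_width: 0.625
t 14.3 pos [0.5386 0.073  0.1271] rot [ 3.1406e+00 -3.1000e-03 -5.0000e-02] F [ 1.   0.4 -1.5] M [0.038 0.051 0.198] g 0.625
clock: 14.47
tool_pos: [0.5386, 0.073, 0.127]
eef_rot: [3.141, -0.003, -0.094]
wrist_force: [0.9, -0.3, -1.5]
grip_width: 0.628
t 14.4667 pos [0.5386 0.073  0.127 ] rot [ 3.1407e+00 -3.1000e-03 -9.3800e-02] F [ 0.9 -0.3 -1.5] M [ 0.06  -0.052  0.248] g 0.628
t 14.5167 pos [0.5386 0.0729 0.127 ] rot [ 3.1407e+00 -3.1000e-03 -9.4700e-02] F [ 1.1  1.1 -1.1] M [ 0.034 -0.013  0.182] g 0.627
```

View pics/w16.png

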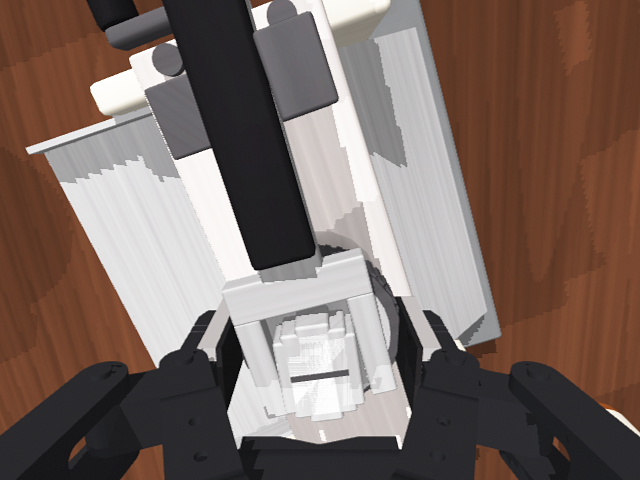

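The jaw's back corner at (225,288) is getting near the left finger, so I turn only a little further in this bite.

```bash
python3 -m pendant '[{"x":0,"y":0,"z":0,"wx":0,"wy":0,"wz":1.2},{"x":0,"y":0,"z":0,"wx":0,"wy":0,"wz":2.4}]' 0
python3 -c "
from h import *
st()"
python3 -m pendant '[{"x":0,"y":0,"z":0,"wx":0,"wy":0,"wz":1.2},{"x":0,"y":0,"z":0,"wx":0,"wy":0,"wz":2.4}]' 0
python3 -c "
from h import *
st()"
python3 -m pendant '[{"x":0,"y":0,"z":0,"wx":0,"wy":0,"wz":1.0},{"x":0,"y":0,"z":0,"wx":0,"wy":0,"wz":2}]' 0
python3 -c "
from h import *
st()
im=imaging.capture('wrist'); st()
cv2.imwrite('pics/w17.png',im[:,:,::-1])"
```

```text
clock: 14.68
tool_pos: [0.5387, 0.073, 0.127]
eef_rot: [3.141, -0.003, -0.139]
wrist_force: [0.5, -0.4, -1.4]
grip_width: 0.626
t 14.6833 pos [0.5387 0.073  0.127 ] rot [ 3.1409 -0.0032 -0.1385] F [ 0.5 -0.4 -1.4] M [0.054 0.009 0.261] g 0.626
clock: 14.85
tool_pos: [0.5387, 0.073, 0.127]
eef_rot: [3.141, -0.003, -0.183]
wrist_force: [0.9, -0.5, -2.1]
grip_width: 0.621
t 14.85 pos [0.5387 0.073  0.127 ] rot [ 3.141  -0.0032 -0.1826] F [ 0.9 -0.5 -2.1] M [0.042 0.003 0.23 ] g 0.621
clock: 15.02
tool_pos: [0.5387, 0.073, 0.127]
eef_rot: [3.141, -0.003, -0.219]
wrist_force: [-0.1, -0.0, -1.4]
grip_width: 0.626
t 15.0167 pos [0.5387 0.073  0.127 ] rot [ 3.1411 -0.0033 -0.2194] F [-0.1 -0.  -1.4] M [ 0.102 -0.028  0.321] g 0.626
t 15.0667 pos [0.5386 0.0729 0.127 ] rot [ 3.1411 -0.0032 -0.22  ] F [ 1.2  0.9 -1.3] M [ 0.083 -0.061  0.236] g 0.631
```

View pics/w17.png

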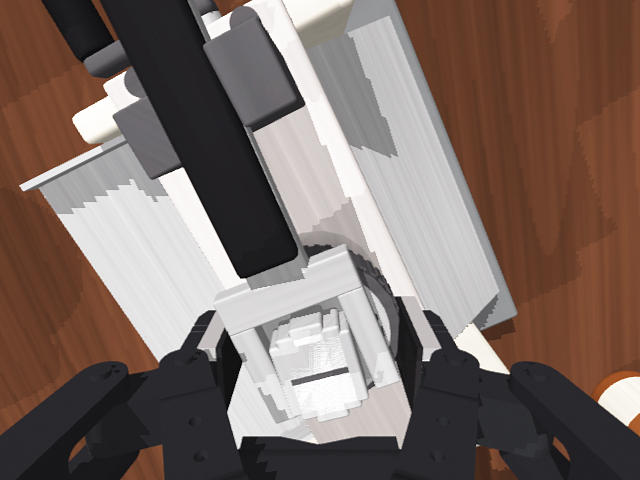

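No rise yet (0.24 N m), so I re-bite: open, swing back 38°, close again.

```bash
python3 -m pendant '[{"x":0,"y":0,"z":0,"wx":0,"wy":0,"wz":0},{"x":0,"y":0,"z":0,"wx":0,"wy":0,"wz":0},{"x":0,"y":0,"z":0,"wx":0,"wy":0,"wz":0},{"x":0,"y":0,"z":0,"wx":0,"wy":0,"wz":0},{"x":0,"y":0,"z":0,"wx":0,"wy":0,"wz":-6},{"x":0,"y":0,"z":0,"wx":0,"wy":0,"wz":-12},{"x":0,"y":0,"z":0,"wx":0,"wy":0,"wz":-18},{"x":0,"y":0,"z":0,"wx":0,"wy":0,"wz":-24},{"x":0,"y":0,"z":0,"wx":0,"wy":0,"wz":-30},{"x":0,"y":0,"z":0,"wx":0,"wy":0,"wz":-35},{"x":0,"y":0,"z":0,"wx":0,"wy":0,"wz":-38},{"x":0,"y":0,"z":0,"wx":0,"wy":0,"wz":-38},{"x":0,"y":0,"z":0,"wx":0,"wy":0,"wz":-38}]' 0.9
python3 - <<'E'
from h import *
st()
im=imaging.capture('wrist'); goto([.5383,.073,.1265],.44)
cv2.imwrite('pics/w18.png',im[:,:,::-1])
E
```

```text
clock: 16.15
tool_pos: [0.5387, 0.0729, 0.1271]
eef_rot: [3.139, -0.002, 0.442]
wrist_force: [0.2, 0.4, 1.3]
grip_width: 0.898
t 16.15 pos [0.5387 0.0729 0.1271] rot [ 3.1391e+00 -2.5000e-03  4.4160e-01] F [0.2 0.4 1.3] M [-0.019 -0.05   0.042] g 0.898
t 16.2 pos [0.5387 0.0729 0.1271] rot [ 3.1391e+00 -2.5000e-03  4.4160e-01] 
 d [-0.0004 -0.0003  0.0006] w [ 0.14 -0.14  0.09] rows 0.0
```

View pics/w18.png

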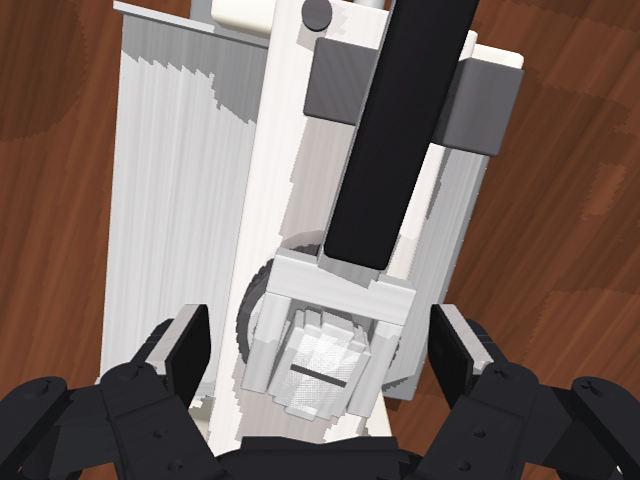

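The key is still seated and against the stop. I'll close again, then turn in small steps.

```bash
python3 -m pendant '[{"x":-0.0003,"y":-0.0002,"z":0.0005,"wx":0,"wy":0,"wz":0},{"x":-0.0003,"y":-0.0002,"z":0.0005,"wx":0,"wy":0,"wz":0},{"x":-0.0003,"y":-0.0002,"z":0.0005,"wx":0,"wy":0,"wz":0},{"x":-0.0003,"y":-0.0002,"z":0.0005,"wx":0,"wy":0,"wz":0},{"x":-0.0003,"y":-0.0002,"z":0.0005,"wx":0,"wy":0,"wz":0}]' 0
python3 -c "
from h import *
st()"
python3 -m pendant '[{"x":0,"y":0,"z":0,"wx":0,"wy":0,"wz":1.0},{"x":0,"y":0,"z":0,"wx":0,"wy":0,"wz":2}]' 0
python3 -c "
from h import *
st()"
python3 -m pendant '[{"x":0,"y":0,"z":0,"wx":0,"wy":0,"wz":0.8},{"x":0,"y":0,"z":0,"wx":0,"wy":0,"wz":1.6}]' 0
python3 -c "
from h import *
st()"
```

```text
clock: 16.62
tool_pos: [0.5384, 0.073, 0.1271]
eef_rot: [3.139, -0.003, 0.441]
wrist_force: [-2.5, -0.1, 5.2]
grip_width: 0.625
t 16.6167 pos [0.5384 0.073  0.1271] rot [ 3.139e+00 -2.800e-03  4.414e-01] F [-2.5 -0.1  5.2] M [-0.001  0.259  0.009] g 0.625
clock: 16.78
tool_pos: [0.5384, 0.073, 0.1272]
eef_rot: [3.139, -0.003, 0.405]
wrist_force: [-1.1, -0.5, 2.9]
grip_width: 0.632
t 16.7833 pos [0.5384 0.073  0.1272] rot [ 3.139e+00 -3.000e-03  4.053e-01] F [-1.1 -0.5  2.9] M [0.048 0.139 0.232] g 0.632
clock: 16.95
tool_pos: [0.5384, 0.073, 0.1272]
eef_rot: [3.139, -0.003, 0.376]
wrist_force: [-0.3, -0.8, 3.2]
grip_width: 0.63
t 16.95 pos [0.5384 0.073  0.1272] rot [ 3.139e+00 -3.100e-03  3.760e-01] F [-0.3 -0.8  3.2] M [0.034 0.105 0.25 ] g 0.63
```

```bash
python3 -m pendant '[{"x":0,"y":0,"z":0,"wx":0,"wy":0,"wz":0.8},{"x":0,"y":0,"z":0,"wx":0,"wy":0,"wz":1.6}]' 0 >/dev/null
python3 -c "
from h import *
st()"
python3 -m pendant '[{"x":0,"y":0,"z":0,"wx":0,"wy":0,"wz":0.8},{"x":0,"y":0,"z":0,"wx":0,"wy":0,"wz":1.6}]' 0 >/dev/null
python3 -c "
from h import *
st()"
```

```text
t 17.1167 pos [0.5384 0.0731 0.1271] rot [ 3.1391e+00 -3.1000e-03  3.4680e-01] F [-0.9  1.   2.4] M [0.013 0.097 0.2  ] g 0.628
t 17.2833 pos [0.5384 0.0731 0.1271] rot [ 3.1391 -0.0032  0.3174] F [-0.7  0.4  2.3] M [0.034 0.194 0.222] g 0.623
```

```bash
python3 -m pendant '[{"x":0,"y":0,"z":0,"wx":0,"wy":0,"wz":0.8},{"x":0,"y":0,"z":0,"wx":0,"wy":0,"wz":1.6}]' 0 >/dev/null
python3 -c "
from h import *
st()"
```

```text
t 17.45 pos [0.5384 0.073  0.1271] rot [ 3.1392 -0.0032  0.288 ] F [-0.5  1.   2.3] M [-0.017  0.062  0.174] g 0.626
```

```bash
python3 -m pendant '[{"x":0,"y":0,"z":0,"wx":0,"wy":0,"wz":0.8},{"x":0,"y":0,"z":0,"wx":0,"wy":0,"wz":1.6}]' 0 >/dev/null
python3 -c "
from h import *
st()"
python3 -m pendant '[{"x":0,"y":0,"z":0,"wx":0,"wy":0,"wz":0.6},{"x":0,"y":0,"z":0,"wx":0,"wy":0,"wz":1.2}]' 0 >/dev/null
python3 -c "
from h import *
st()"
```

```text
t 17.6167 pos [0.5384 0.0731 0.1271] rot [ 3.1394 -0.0034  0.2585] F [-0.7  1.2  3.1] M [0.023 0.158 0.183] g 0.623
t 17.7833 pos [0.5385 0.073  0.1271] rot [ 3.1394 -0.0035  0.2364] F [-2.   0.9  2.3] M [-0.061  0.151  0.206] g 0.626
```

```bash
python3 -m pendant '[{"x":0,"y":0,"z":0,"wx":0,"wy":0,"wz":0.8},{"x":0,"y":0,"z":0,"wx":0,"wy":0,"wz":1.6}]' 0 >/dev/null
python3 -c "
from h import *
st()"
```

```text
t 17.95 pos [0.5385 0.073  0.1271] rot [ 3.1395 -0.0035  0.2072] F [-0.5  0.1  2.4] M [0.046 0.074 0.233] g 0.625
```

```bash
python3 -m pendant '[{"x":0,"y":0,"z":0,"wx":0,"wy":0,"wz":0.8},{"x":0,"y":0,"z":0,"wx":0,"wy":0,"wz":1.6}]' 0 >/dev/null
python3 -c "
from h import *
st()"
```

```text
t 18.1167 pos [0.5385 0.0731 0.1271] rot [ 3.1396 -0.0037  0.1782] F [-1.7  1.1  3.2] M [0.018 0.124 0.53 ] g 0.623
```

The moment has jumped to 0.53 N m, so the ring is down on the boss. I'll read it again while holding still.

```bash
python3 - <<'E'
from h import *
for i in range(4):
    imaging.capture('wrist'); s=get_state(); print(s['eef_rot'][2].round(4),s['moment'].round(3))
E
```

```text
0.1777 [0.021 0.16  0.48 ]
0.179 [-0.016  0.118  0.435]
0.1793 [-0.021  0.119  0.387]
0.1794 [0.041 0.132 0.384]
```

```bash
python3 -m pendant '[{"x":0,"y":0,"z":0,"wx":0,"wy":0,"wz":0.6},{"x":0,"y":0,"z":0,"wx":0,"wy":0,"wz":1.1}]' 0 >/dev/null
python3 - <<'E'
from h import *
st()
for i in range(3):
    imaging.capture('wrist'); s=get_state(); print(s['eef_rot'][2].round(4),s['moment'].round(3))
E
```

```text
t 18.4833 pos [0.5385 0.0731 0.1271] rot [ 3.1396 -0.0037  0.1597] F [-0.3 -0.1  1.6] M [0.016 0.037 0.629] g 0.627
0.1594 [0.033 0.085 0.63 ]
0.1601 [0.012 0.09  0.537]
0.1603 [0.057 0.099 0.58 ]
```

```bash
python3 -m pendant '[{"x":0,"y":0,"z":0,"wx":0,"wy":0,"wz":0.5},{"x":0,"y":0,"z":0,"wx":0,"wy":0,"wz":0.9},{"x":0,"y":0,"z":0,"wx":0,"wy":0,"wz":0.9}]' 0 >/dev/null
python3 - <<'E'
from h import *
st()
for i in range(4):
    im=imaging.capture('wrist'); s=get_state(); print(s['eef_rot'][2].round(4),s['moment'].round(3))
cv2.imwrite('pics/w19.png',im[:,:,::-1])
E
```

```text
t 18.8833 pos [0.5385 0.0731 0.1271] rot [ 3.1396 -0.0037  0.1445] F [-0.6  0.2  2.4] M [0.058 0.088 0.645] g 0.63
0.1446 [0.007 0.093 0.73 ]
0.1447 [0.034 0.125 0.722]
0.1447 [-0.015  0.087  0.699]
0.1447 [0.012 0.071 0.675]
```

View pics/w19.png

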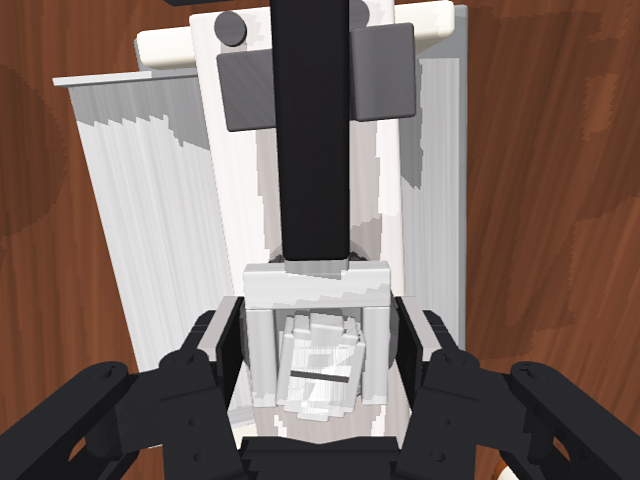

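The torque holds at about 0.70 N m, with the key on the stop and a clear gap to both fingers. A small touch more for margin.

```bash
python3 -m pendant '[{"x":0,"y":0,"z":0,"wx":0,"wy":0,"wz":0.4},{"x":0,"y":0,"z":0,"wx":0,"wy":0,"wz":0.4}]' 0 >/dev/null
python3 - <<'E'
from h import *
st()
for i in range(3):
    im=imaging.capture('side'); s=get_state(); print(s['eef_rot'][2].round(4),s['moment'].round(3))
E
```

```text
t 19.25 pos [0.5385 0.0731 0.1271] rot [ 3.1396 -0.0037  0.1375] F [-1. -1.  2.] M [0.057 0.099 0.775] g 0.626
0.1377 [0.077 0.118 0.748]
0.1378 [0.076 0.13  0.742]
0.1378 [0.041 0.143 0.766]
```

Holding at about 0.75 N m. Release and lift straight up, then look at the key.

```bash
python3 -m pendant '[{"x":0,"y":0,"z":0,"wx":0,"wy":0,"wz":0},{"x":0,"y":0,"z":0,"wx":0,"wy":0,"wz":0},{"x":0,"y":0,"z":0,"wx":0,"wy":0,"wz":0},{"x":0,"y":0,"z":0,"wx":0,"wy":0,"wz":0},{"x":0,"y":0,"z":-0.02,"wx":0,"wy":0,"wz":0},{"x":0,"y":0,"z":-0.05,"wx":0,"wy":0,"wz":0},{"x":0,"y":0,"z":-0.08,"wx":0,"wy":0,"wz":0},{"x":0,"y":0,"z":-0.1,"wx":0,"wy":0,"wz":0},{"x":0,"y":0,"z":-0.1,"wx":0,"wy":0,"wz":0},{"x":0,"y":0,"z":-0.1,"wx":0,"wy":0,"wz":0}]' 0.95
python3 - <<'E'
from h import *
import pickle
imaging.capture('wrist')
st(); ci=imaging.camera_info('wrist'); s=get_state()
im=imaging.capture('wrist');cv2.imwrite('pics/w20.png',im[:,:,::-1]); pickle.dump((ci,s),open('w20.pkl','wb'))
E
```

```text
clock: 20.23
tool_pos: [0.5391, 0.0732, 0.2284]
eef_rot: [3.139, -0.007, 0.137]
wrist_force: [-0.4, -0.6, -0.2]
grip_width: 0.949
t 20.2833 pos [0.5379 0.0732 0.2269] rot [ 3.1397 -0.0038  0.1374] F [-1.4 -0.2 -0.8] M [ 0.025 -0.025 -0.01 ] g 0.951
```

View pics/w20.png

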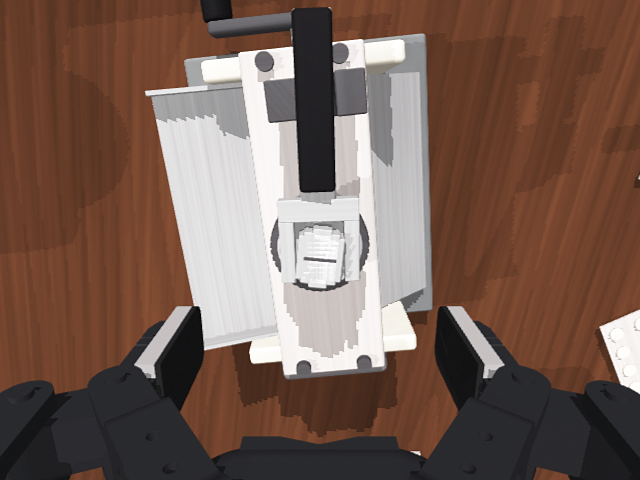

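Key handle edges run from row 10 to 190 at about columns 293–335. I'll measure the handle line, the rest and the barrel's mark here.

```bash
python3 - <<'E'
from h import *
import pickle
ci,s=pickle.load(open('w20.pkl','rb')); im=cv2.imread('pics/w20.png')
C=[]
for row in (30,60,140,160,180):
    x=np.where(im[row,280:350].max(1)<50)[0]+280
    e=onz(ci,[[x.min(),row+.5],[x.max()+1,row+.5]],.189);C.append(e.mean(0));print(row,x.min(),x.max(),e.mean(0).round(4),np.linalg.norm(e[0]-e[1]).round(4))
C=np.array(C); v=C[0]-C[-1]; print('handle dir',np.arctan2(v[1],v[0]),'psi',np.arctan2(v[1],v[0])-np.pi/2)
y=np.where(im[:60,314].max(1)<60)[0]; end=onz(ci,[[314,y.min()]],.189)[0]; print('end',y.min(),end, 'grip', end-.066*v/np.linalg.norm(v),'jaw',end-.118*v/np.linalg.norm(v))
cv2.imwrite('pics/w20a.png',cv2.resize(im[180:310,255:385],None,fx=4.5,fy=4.5,interpolation=cv2.INTER_CUBIC))
E
```

```text
30 280 331 [0.5178 0.1785 0.189 ] 0.0229
60 294 332 [0.5226 0.1668 0.189 ] 0.0175
140 298 333 [0.5284 0.1322 0.189 ] 0.017
160 299 334 [0.5301 0.123  0.189 ] 0.0173
180 300 334 [0.5317 0.1135 0.189 ] 0.017
handle dir 1.7814577859176541 psi 0.21066145912275758
end 8 [0.52007638 0.18780131 0.189     ] grip [0.53387743 0.12326038 0.189     ] jaw [0.54475098 0.07240996 0.189     ]
```

View pics/w20a.png

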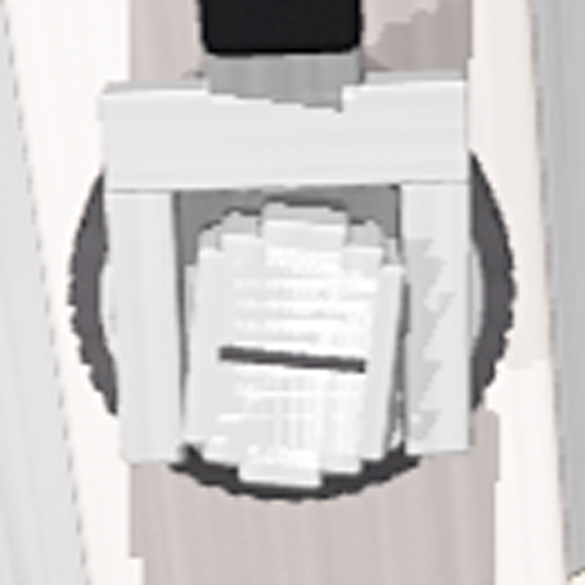

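The handle line from rows 60–180 gives yaw offset ψ=0.169 and the grip at (0.530, 0.1227). The key is still around the flats. I'll go to above the grip.

```bash
python3 -c "
from h import *
goto([.5301,.1227,.205],.169)"
```

```text
t 20.3333 pos [0.5372 0.0731 0.226 ] rot [ 3.1398e+00 -1.8000e-03  1.3750e-01] 
 d [-0.0003 -0.0501  0.0209] w [ 0.1 -0.1 -1.8] rows 1.3
```

```bash
python3 -m pendant '[{"x":-0.0003,"y":-0.025,"z":0.005,"wx":0.1,"wy":-0.1,"wz":-1.8},{"x":-0.0003,"y":-0.05,"z":0.015,"wx":0.1,"wy":-0.1,"wz":-1.8},{"x":-0.0003,"y":-0.05,"z":0.021,"wx":0.1,"wy":-0.1,"wz":-1.8},{"x":-0.0003,"y":-0.05,"z":0.021,"wx":0.1,"wy":-0.1,"wz":-1.8},{"x":-0.0003,"y":-0.05,"z":0.021,"wx":0.1,"wy":-0.1,"wz":-1.8}]' 0.5
python3 - <<'E'
from h import *
import pickle
imaging.capture('wrist'); st(); ci=imaging.camera_info('wrist'); s=get_state(); M=R(s['eef_rot'])
im=imaging.capture('wrist');cv2.imwrite('pics/w21.png',im[:,:,::-1]); im=im[:,:,::-1]
for row in (130,150,170,190,240,260,275):
    x=np.where(im[row,275:365].max(1)<60)[0]+275
    e=onz(ci,[[x.min(),row+.5],[x.max()+1,row+.5]],.189); t=(e-s['tool_pos'])@M; print(row,x.min(),x.max(),t.mean(0).round(4),np.diff(t[:,0]).round(4))
goto([.5301,.1227,.1556],.169)
E
```

```text
clock: 20.75
tool_pos: [0.529, 0.1221, 0.2032]
eef_rot: [3.141, 0.004, 0.169]
wrist_force: [-0.2, -0.1, 0.5]
grip_width: 0.499
t 20.8 pos [0.5296 0.122  0.2039] rot [3.141e+00 2.200e-03 1.688e-01] F [0.2 0.2 0.1] M [ 0.019 -0.056 -0.018] g 0.499
130 300 340 [ 0.0007 -0.0654  0.0149] [0.0171]
150 300 340 [ 0.0007 -0.0572  0.0149] [0.0173]
170 300 340 [ 0.0007 -0.0487  0.0149] [0.0176]
190 300 340 [ 0.0006 -0.0401  0.0149] [0.0178]
240 301 338 [ 0.0004 -0.0174  0.0149] [0.0171]
260 301 338 [ 0.0004 -0.0078  0.0149] [0.0173]
275 302 338 [ 0.0006 -0.0005  0.0149] [0.0171]
t 20.85 pos [0.5301 0.1219 0.2045] rot [3.1411e+00 9.0000e-04 1.6840e-01] 
 d [ 0.0002 -0.0008  0.0489] w [ 0.03  0.05 -0.04] rows 1.2
```

View pics/w21.png

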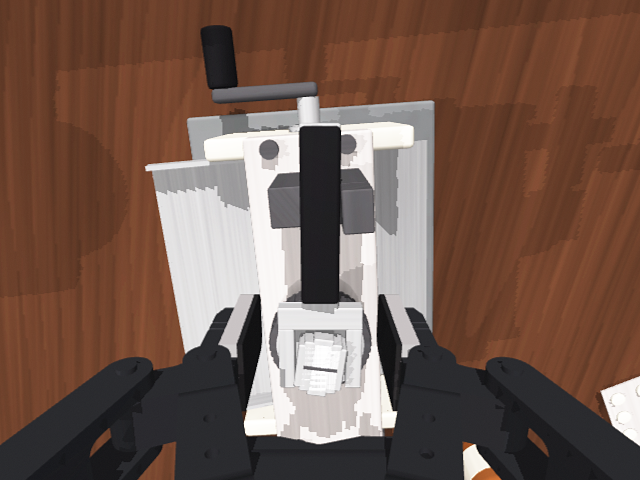

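The gripper is aligned with the handle (0.5 mm off). I'll descend and grip.

```bash
python3 -m pendant '[{"x":0.0003,"y":-0.0008,"z":0.02,"wx":0,"wy":0,"wz":0},{"x":0.0003,"y":-0.0008,"z":0.036,"wx":0,"wy":0,"wz":0},{"x":0.0003,"y":-0.0008,"z":0.044,"wx":0,"wy":0,"wz":0},{"x":0.0003,"y":-0.0008,"z":0.048,"wx":0,"wy":0,"wz":0},{"x":0.0003,"y":-0.0008,"z":0.048,"wx":0,"wy":0,"wz":0},{"x":0.0003,"y":-0.0008,"z":0.048,"wx":0,"wy":0,"wz":0}]' 0.5
python3 -c "
from h import *
st()"
python3 -m pendant '[{"x":0,"y":0,"z":0,"wx":0,"wy":0,"wz":0},{"x":0,"y":0,"z":0,"wx":0,"wy":0,"wz":0},{"x":0,"y":0,"z":0,"wx":0,"wy":0,"wz":0},{"x":0,"y":0,"z":0,"wx":0,"wy":0,"wz":0},{"x":0,"y":0,"z":0,"wx":0,"wy":0,"wz":0}]' 0
python3 -c "
from h import *
st()"
```

```text
clock: 21.35
tool_pos: [0.5307, 0.1224, 0.157]
eef_rot: [3.141, 0.0, 0.168]
wrist_force: [0.4, -1.0, -0.4]
grip_width: 0.501
t 21.35 pos [0.5307 0.1224 0.157 ] rot [3.141e+00 2.000e-04 1.678e-01] F [ 0.4 -1.  -0.4] M [-0.04   0.028 -0.051] g 0.501
clock: 21.77
tool_pos: [0.53, 0.1222, 0.1582]
eef_rot: [3.141, 0.001, 0.168]
wrist_force: [-4.2, -0.8, 4.7]
grip_width: 0.184
t 21.7667 pos [0.53   0.1222 0.1582] rot [3.1407e+00 6.0000e-04 1.6810e-01] F [-4.2 -0.8  4.7] M [-0.148  0.601  0.035] g 0.184
```

```bash
python3 -m pendant '[{"x":0,"y":0,"z":-0.003,"wx":0,"wy":0,"wz":0},{"x":0,"y":0,"z":-0.007,"wx":0,"wy":0,"wz":0},{"x":0,"y":0,"z":-0.012,"wx":0,"wy":0,"wz":0},{"x":0,"y":0,"z":-0.02,"wx":0,"wy":0,"wz":0},{"x":0,"y":0,"z":-0.03,"wx":0,"wy":0,"wz":0},{"x":0,"y":0,"z":-0.05,"wx":0,"wy":0,"wz":0},{"x":0,"y":0,"z":-0.07,"wx":0,"wy":0,"wz":0},{"x":0,"y":0,"z":-0.07,"wx":0,"wy":0,"wz":0},{"x":0,"y":0,"z":-0.07,"wx":0,"wy":0,"wz":0}]' 0
python3 - <<'E'
from h import *
st(); goto([.535,-.252,.23],-1.156)
im=imaging.capture('wrist');cv2.imwrite('pics/w22.png',im[:,:,::-1])
E
```

```text
clock: 22.52
tool_pos: [0.5314, 0.1225, 0.2304]
eef_rot: [3.141, -0.004, 0.168]
wrist_force: [0.1, -0.3, -1.8]
grip_width: 0.187
t 22.5167 pos [0.5314 0.1225 0.2304] rot [ 3.1405 -0.0039  0.1682] F [ 0.1 -0.3 -1.8] M [-0.054  0.005  0.016] g 0.187
t 22.5167 pos [0.5314 0.1225 0.2304] rot [ 3.1405 -0.0039  0.1682] 
 d [-0.0592  0.3698  0.0005] w [-0.1  -0.23 75.87] rows 10.6
```

View pics/w22.png

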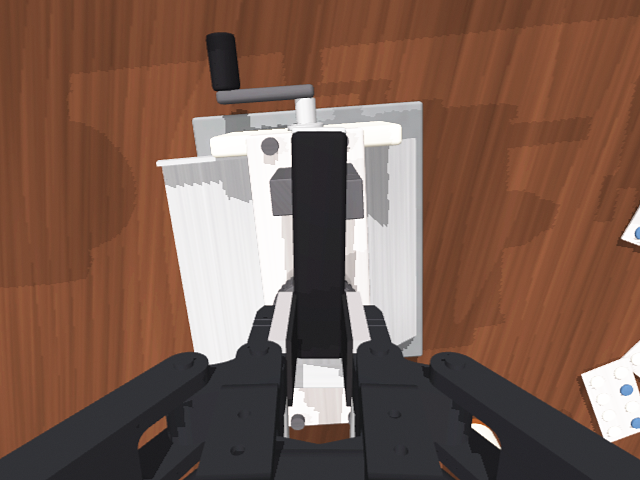

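The key is off and held straight. I'll carry it back over its original spot.

```bash
python3 -m pendant '[{"x":-0.059,"y":0.37,"z":0,"wx":0,"wy":-0.2,"wz":75.9},{"x":-0.059,"y":0.37,"z":0,"wx":0,"wy":-0.2,"wz":75.9},{"x":-0.059,"y":0.37,"z":0,"wx":0,"wy":-0.2,"wz":75.9},{"x":-0.059,"y":0.37,"z":0,"wx":0,"wy":-0.2,"wz":75.9},{"x":-0.059,"y":0.37,"z":0,"wx":0,"wy":-0.2,"wz":75.9},{"x":-0.059,"y":0.37,"z":0,"wx":0,"wy":-0.2,"wz":75.9},{"x":-0.059,"y":0.37,"z":0,"wx":0,"wy":-0.2,"wz":75.9},{"x":-0.059,"y":0.37,"z":0,"wx":0,"wy":-0.2,"wz":75.9},{"x":-0.059,"y":0.37,"z":0,"wx":0,"wy":-0.2,"wz":75.9},{"x":-0.059,"y":0.37,"z":0,"wx":0,"wy":-0.2,"wz":75.9},{"x":-0.059,"y":0.37,"z":0,"wx":0,"wy":-0.2,"wz":75.9},{"x":-0.059,"y":0.37,"z":0,"wx":0,"wy":-0.2,"wz":75.9},{"x":-0.059,"y":0.37,"z":0,"wx":0,"wy":-0.2,"wz":75.9},{"x":-0.059,"y":0.37,"z":0,"wx":0,"wy":-0.2,"wz":75.9}]' 0
python3 - <<'E'
from h import *
im=imaging.capture('wrist');cv2.imwrite('pics/w23.png',im[:,:,::-1])
st(); goto([.535,-.252,-.012],-1.156)
E
```

```text
clock: 23.73
tool_pos: [0.5336, -0.2517, 0.2285]
eef_rot: [3.139, 0.003, -1.154]
wrist_force: [-0.2, -0.8, -1.8]
grip_width: 0.185
t 23.7833 pos [ 0.5338 -0.2516  0.2288] rot [ 3.1396e+00  2.2000e-03 -1.1541e+00] F [ 0.3 -0.6 -1.6] M [-0.003  0.002  0.02 ] g 0.185
t 23.7833 pos [ 0.5338 -0.2516  0.2288] rot [ 3.1396e+00  2.2000e-03 -1.1541e+00] 
 d [ 0.0014 -0.0014  0.2408] w [0.12 0.13 0.11] rows 5.8
```

View pics/w23.png

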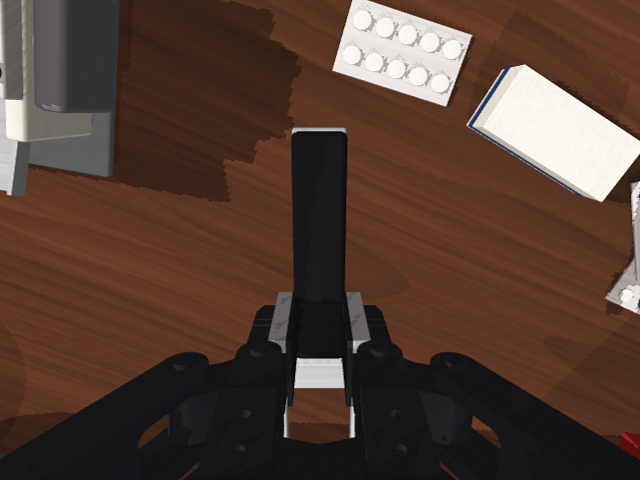

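```bash
python3 -m pendant '[{"x":0.0014,"y":-0.0014,"z":0.04,"wx":0.1,"wy":0.1,"wz":0.1},{"x":0.0014,"y":-0.0014,"z":0.08,"wx":0.1,"wy":0.1,"wz":0.1},{"x":0.0014,"y":-0.0014,"z":0.12,"wx":0.1,"wy":0.1,"wz":0.1},{"x":0.0014,"y":-0.0014,"z":0.16,"wx":0.1,"wy":0.1,"wz":0.1},{"x":0.0014,"y":-0.0014,"z":0.195,"wx":0.1,"wy":0.1,"wz":0.1},{"x":0.0014,"y":-0.0014,"z":0.22,"wx":0.1,"wy":0.1,"wz":0.1},{"x":0.0014,"y":-0.0014,"z":0.234,"wx":0.1,"wy":0.1,"wz":0.1},{"x":0.0014,"y":-0.0014,"z":0.24,"wx":0.1,"wy":0.1,"wz":0.1},{"x":0.0014,"y":-0.0014,"z":0.24,"wx":0.1,"wy":0.1,"wz":0.1},{"x":0.0014,"y":-0.0014,"z":0.24,"wx":0.1,"wy":0.1,"wz":0.1}]' 0
python3 -c "
from h import *
st()"
python3 -m pendant '[{"x":0,"y":0,"z":0.002,"wx":0,"wy":0,"wz":0},{"x":0,"y":0,"z":0.004,"wx":0,"wy":0,"wz":0},{"x":0,"y":0,"z":0.004,"wx":0,"wy":0,"wz":0}]' 0
python3 -c "
from h import *
st()"
```

```text
clock: 24.62
tool_pos: [0.5357, -0.2519, -0.0107]
eef_rot: [-3.141, -0.0, -1.155]
wrist_force: [-1.0, 0.3, -1.2]
grip_width: 0.186
t 24.6167 pos [ 0.5357 -0.2519 -0.0107] rot [-3.1414e+00 -1.0000e-04 -1.1546e+00] F [-1.   0.3 -1.2] M [-0.     0.003  0.006] g 0.186
clock: 24.87
tool_pos: [0.5365, -0.2523, -0.0137]
eef_rot: [-3.14, -0.002, -1.154]
wrist_force: [-0.4, 0.1, -1.1]
grip_width: 0.185
t 24.8667 pos [ 0.5365 -0.2523 -0.0137] rot [-3.1401e+00 -1.9000e-03 -1.1543e+00] F [-0.4  0.1 -1.1] M [ 0.015  0.017 -0.019] g 0.185
```

```bash
python3 -m pendant '[{"x":0,"y":0,"z":0.0015,"wx":0,"wy":0,"wz":0},{"x":0,"y":0,"z":0.003,"wx":0,"wy":0,"wz":0},{"x":0,"y":0,"z":0.003,"wx":0,"wy":0,"wz":0}]' 0
python3 -c "
from h import *
st()"
```

```text
clock: 25.12
tool_pos: [0.5365, -0.2524, -0.0165]
eef_rot: [-3.14, -0.002, -1.154]
wrist_force: [0.1, 0.5, -0.7]
grip_width: 0.187
t 25.1167 pos [ 0.5365 -0.2524 -0.0165] rot [-3.1398e+00 -2.2000e-03 -1.1544e+00] F [ 0.1  0.5 -0.7] M [-0.024 -0.063  0.016] g 0.187
```

```bash
python3 -m pendant '[{"x":0,"y":0,"z":0.001,"wx":0,"wy":0,"wz":0},{"x":0,"y":0,"z":0.002,"wx":0,"wy":0,"wz":0},{"x":0,"y":0,"z":0.002,"wx":0,"wy":0,"wz":0}]' 0
python3 -c "
from h import *
st()"
```

```text
clock: 25.37
tool_pos: [0.5366, -0.2524, -0.0168]
eef_rot: [-3.139, -0.003, -1.154]
wrist_force: [-3.7, 0.9, 10.8]
grip_width: 0.186
t 25.3667 pos [ 0.5366 -0.2524 -0.0168] rot [-3.1394e+00 -2.8000e-03 -1.1543e+00] F [-3.7  0.9 10.8] M [ 0.309  0.536 -0.011] g 0.186
```

The key is on the table (contact 11 N). I'll release it and lift away.

```bash
python3 -m pendant '[{"x":0,"y":0,"z":-0.0005,"wx":0,"wy":0,"wz":0},{"x":0,"y":0,"z":-0.0005,"wx":0,"wy":0,"wz":0},{"x":0,"y":0,"z":-0.0005,"wx":0,"wy":0,"wz":0},{"x":0,"y":0,"z":-0.0005,"wx":0,"wy":0,"wz":0},{"x":0,"y":0,"z":-0.02,"wx":0,"wy":0,"wz":0},{"x":0,"y":0,"z":-0.06,"wx":0,"wy":0,"wz":0},{"x":0,"y":0,"z":-0.1,"wx":0,"wy":0,"wz":0},{"x":0,"y":0,"z":-0.14,"wx":0,"wy":0,"wz":0},{"x":0,"y":0,"z":-0.18,"wx":0,"wy":0,"wz":0},{"x":0,"y":0,"z":-0.22,"wx":0,"wy":0,"wz":0},{"x":0,"y":0,"z":-0.22,"wx":0,"wy":0,"wz":0}]' 0.5
python3 - <<'E'
from h import *
st(); goto([.47,.02,.23],.23)
im=imaging.capture('wrist');cv2.imwrite('pics/w24.png',im[:,:,::-1])
E
```

```text
clock: 26.28
tool_pos: [0.5408, -0.2547, 0.2123]
eef_rot: [-3.13, -0.016, -1.154]
wrist_force: [1.3, -0.3, 1.5]
grip_width: 0.5
t 26.2833 pos [ 0.5408 -0.2547  0.2123] rot [-3.1297 -0.0157 -1.1544] F [ 1.3 -0.3  1.5] M [-0.004 -0.072 -0.047] g 0.5
t 26.2833 pos [ 0.5408 -0.2547  0.2123] rot [-3.1297 -0.0157 -1.1544] 
 d [-0.2795 -0.0467 -0.0216] w [ 5.000e-02 -1.230e+00 -7.931e+01] rows 11.1
```

View pics/w24.png

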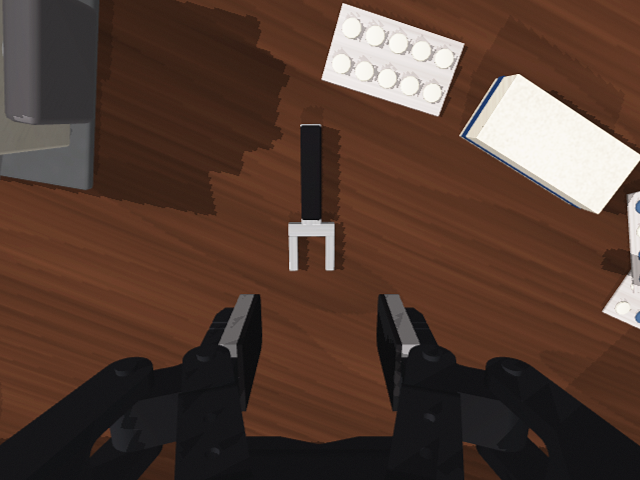

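The key lies flat on the table, at (311,200), clear of everything. Last check of the whole scene and the barrel.

```bash
python3 - <<'E'
from h import *
im=imaging.capture('top')[:,:,::-1]; cv2.imwrite('pics/t7.png',im)
a=cv2.imread('pics/top0.png')
c=lambda i:cv2.resize(i[265:330,180:250],None,fx=5.5,fy=5.5,interpolation=cv2.INTER_CUBIC)
cv2.imwrite('pics/t7a.png',np.hstack([c(a),c(im)]))
im=imaging.capture('side')[:,:,::-1]; cv2.imwrite('pics/s10.png',im)
import pickle
ci,s=pickle.load(open('w20.pkl','rb'))
e=onz(ci,[[255+220/4.5,180+350/4.5],[255+366/4.5,180+368/4.5]],.188);d=e[1]-e[0];print('mark yaw with key on',np.arctan2(d[1],d[0]))
E
```

```text
mark yaw with key on 0.004299435088435238
```

View pics/t7.png

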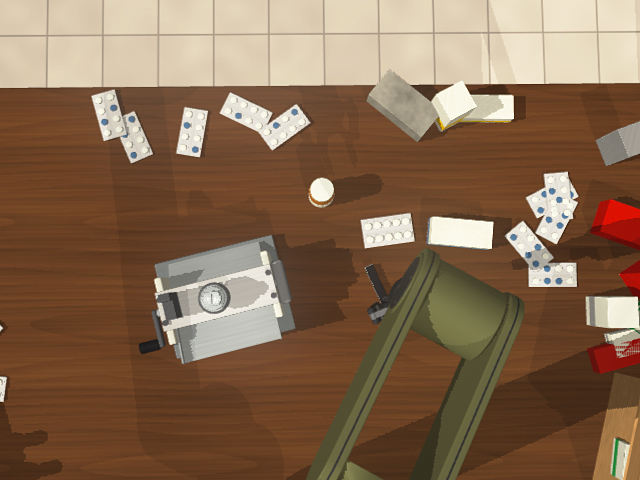

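View pics/t7a.png

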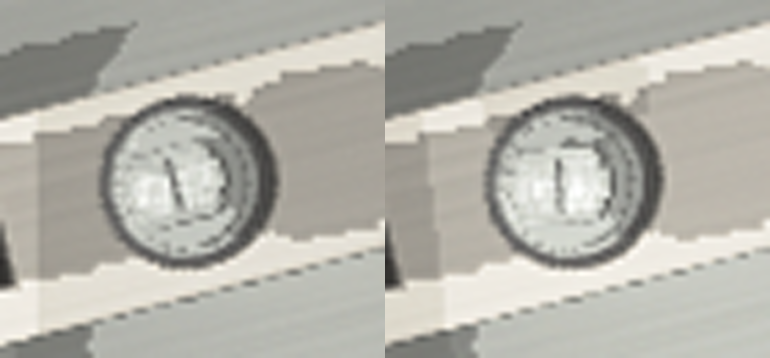

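View pics/s10.png

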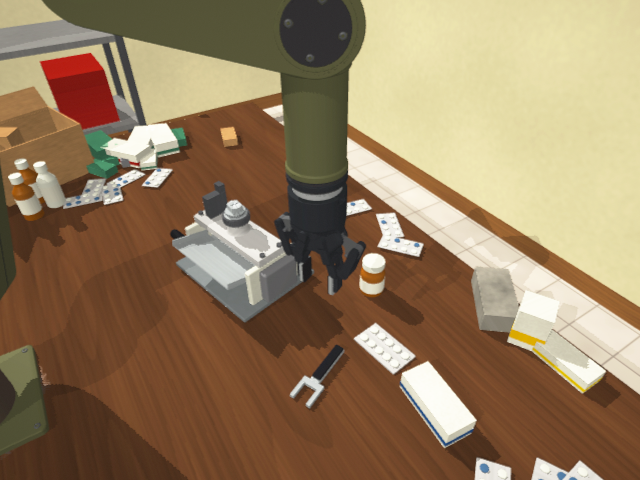

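The barrel turned about 16–17° clockwise in all (about 6 mm at the mark), within the 25° / 9 mm limit. The medicines are where they were, and the robot is touching nothing.

```bash
python3 -c "
from h import *
st(); print(r.close_job())"
```

```text
t 26.4333 pos [ 0.5357 -0.2519  0.2033] rot [-3.1392e+00 -3.1000e-03 -1.1544e+00] F [-0.2 -0.6 -0.1] M [ 0.039 -0.006 -0.049] g 0.502
the job is handed in; nothing more can be done
None
```

The lock ring is tight and the key is back on the table. I handed the job in at about 26 s of the 72 s allowed.

- **What I did:** I fitted the key over the flats with its handle on the ledge. I then turned the ring clockwise in two bites until the torque rose at the boss, and tightened it further. Last, I lifted the key off and laid it flat at its old spot.
- **Torque:** it held at about 0.75 N m. The highest reading was 0.78, well under the 1.2 limit.
- **Barrel setting:** before and after views show it turned about 0.28 rad (16–17°) clockwise in total, about 6 mm at the mark. That is a little more than the 5 mm of slack you gave, but inside the 9 mm limit. With the handle on the stop, the torque stayed at the ring's own drag until the ring came down.
- **Bystanders:** in the last top and side views, the bottle, carton and blister card look where they were.
- **What disagreed:** the real fingertips sit about 19 mm behind the reported tool point. My first grasp therefore closed above the key without moving it, and I corrected the height by feel.

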